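# Crack loose the water outlet's hexagon cap with an adjustable wrench

### The arm

A 6-joint arm with a two-finger parallel gripper is mounted at the origin on the work surface. World frame = base frame: x ahead of the robot, y to its left, z up, the work surface at z = 0. Lengths are in m, angles in rad, forces in N, time in s.
With the tool pointing down it reaches from about 0.375 to 0.9 m from the base axis. Payload 3.1 kg.
Tool frame: the origin (TCP) lies midway between the tips of the shut fingers; the grasp point (between the pads) lies manip.grip_depth behind it (manip.grip_depth is the distance from the TCP to the grasp point, in m); z points along the fingers, y is the direction in which the jaws open and shut (so a half turn about z gives the same grasp; the last joint's range is limited). The gripper opens to 85 mm and grips with 20 to 120 N. Pads are 22 mm wide; open, the fingers measure 114 mm over their backs; the gripper's body (76 mm by 85 mm) begins 54 mm behind the grasp point. The pads swing forward as they close: fully open they stand 13 mm farther back than shut.
Start: joints at [0.953, 0.527, 1.433, -0, 1.181, -0.178], TCP at [0.266, 0.566, 0.21] pointing down, gripper open.
Joint ranges: [-3.08, 3.08], [-0.75, 2.2], [0.22, 2.44], [-1.43, 4.57], [0, 2.65], [-2.85, 2.85]. Speed limits (rad/s): [2.79, 2.79, 3.14, 3.14, 3.14, 3.14].

### API

Orientations are given as a unit quaternion [x, y, z, w].
In Python, from station import manip, vision gives the robot as it stands.
- The arm moves only by the shell command python3 -m crank 'ROWS' [FORCE]. ROWS is JSON, a list of rows, each an object with "grip": the closure, from 0 (fully open) to 1 (shut); "offset": the shift along the tool's x, y, z in mm, a list of three; "angular": the turn, a rotation vector about the tool's x, y, z in degrees, a list of three. A call has 1 to 10 rows; each row is the pose to reach, as a shift and turn from the pose commanded when the call began, along the tool's axes at that moment; what a row does not reach only later rows make up. A row lasts 1/10 s, in which the tool goes at most 50 mm and 8.59 degrees, less where a joint would pass 70% of its speed; a pose out of reach is approached as far as the arm can. A call with a gripper value outside its range is refused whole. The fingers move at their own pace and stop on an object; FORCE is the grip in N (left out, the last holds). Time passes only in rows, so rows that repeat a pose let the fingers close. It gives the time, the measured TCP pose, the force and the opening at its end, in the units of the state.
- manip.sense(): the state, without advancing time (a new reading comes with each control period).
- vision.snapshot(name): name is "side" or "top"; returns a dict with "pixels" (400x640x3 uint8, red, green, blue), "intrinsics" (3x3 intrinsics, pixels), "R" (3x3) and "t" (3): a world point X has camera coordinates R X + t. Camera axes: x right, y down, z forward; pixel columns grow to the right and rows downward; lengths in m; the calibration is good to about 2 mm. A picture is of the moment at which its call begins. There is no depth.
- manip.sign_off(): hands the job in, once; it reports no verdict.
The state is a dict: "t": time; "q": joint angles; "qd": joint speeds; "tau": joint torques, N m; "tcp_pos": TCP position; "tool_rot": TCP orientation; "force": force on the tool from outside, world axes, zero at the start; "ft_torque": the same for the moment, N m; "finger_gap": opening from 0.0 (shut) to 1.0 (fully open).
Only numpy, scipy, OpenCV 4.12 (cv2) and the standard library are available. Lean on these libraries where they do the work, as an engineer would, in place of code of your own. Each camera call takes 0.05 s, during which the arm holds its last target.

### The job

The brass hexagon cap of the water outlet on the counter is stuck. Lay the adjustable wrench flat round it, roll the wrench's knob until the jaws fit the cap's flats snugly and, with your hand off the wrench, keep a light pinch on them; only then turn the cap with the wrench counter-clockwise (seen from above) by one flat, a sixth of a turn. Keep your hand off the cap itself, leave the other kitchen things where they are, and leave the wrench lying flat on the counter, round the cap.

Things in the scene. Friction and masses are not known exactly. Their poses are not given: they have to be found in the camera images.
- outlet: Water outlet fixed to the counter, carrying the brass hexagon cap. Origin on the counter on the cap's vertical axis. At the start two opposite flats of the cap face its +y and -y axes (its corners point along +x and -x); it does not turn with the cap.
- hexcap_top (a point): Centre of the top edge plane of the brass hexagon cap: 46 mm across flats, 53 mm across corners, flats from the counter up to 26 mm, low dome to 30 mm. Turns with the cap.
- hexcap (a joint): Turn of the cap in rad: 0 at the start, grows counter-clockwise seen from above; one flat is 1.05. It is stiff (about 0.6 N m at all angles) and stays where it is left.
- wrench: The whole adjustable wrench with its jaw and knob. Origin on its underside, on its centre line at the bottom of the throat, 88 mm ahead of wrench_grip and 32 mm behind wrench_mouth; same axes. The knob holds the jaw and its pinch where it is left: 0.3 N m on the knob leaves over 10 N, and at least 5 N is wanted. While rolled, the loose wrench turns along until the jaws lean on the cap.
- wrench_grip (a point): Adjustable wrench, 200 mm long, about 0.75 kg, lying flat with the knob up. This point is in the middle of its dark sleeved handle (24 mm wide, 26 mm high, 90 mm long), 13 mm above its underside; the balance point lies about 30 mm ahead (+x) of it. Axes are the wrench's: +x towards the jaws, z up, +y towards the fixed jaw. The steel head is 22 mm thick, 60 mm long and up to 108 mm wide (45 mm to the +y side of the centre line, 63 mm to the -y side).
- wrench_mouth (a point): Where the middle of the cap sits when the wrench fits it: 120 mm ahead (+x) of wrench_grip on the wrench's centre line, 11 mm above its underside, 32 mm ahead of the bottom of the throat. The fixed jaw's face is 23 mm to its +y side; the moving jaw's face faces it from the -y side. Both jaws are 54 mm long, 20 mm thick, 22 mm high.
- wrench_knob (a point): Grip point of the ridged knob that rolls the jaw: on its vertical axis, 53 mm ahead of wrench_grip, 48 mm above the underside. Knob 40 mm diameter, 26 to 66 mm above the underside. Clockwise from above closes the moving jaw, 6 mm per rad. It takes about 0.17 N m, climbing steeply once both jaws press on the cap.
- jaw (a joint): Travel of the moving jaw in m: 0 fully open with 62 mm between the jaw faces, and the gap is 0.062 minus this value. It just fits the cap at 0.016. It starts between 0 and 0.008.
- lid: Bystander: white enamelled saucepan lid, 184 mm diameter, 48 mm high. Origin under its centre.
- ladle: Bystander: copper-toned ladle, 330 mm long, lying; bowl 82 mm across at its +x end.
- jar: Bystander: screw-top plastic spice jar, 56 mm diameter, 95 mm high. Origin under its centre.
- tongs: Bystander: stainless tongs, 245 mm long, 20 mm high, lying along its x axis.
- dish: Bystander: terracotta dish, 124 mm diameter, 40 mm high. Origin under its centre.
- mug: Bystander: white mug, 76 mm diameter, 85 mm high. Origin under its centre.
Mind the look-alikes: they are no part of the job. What is shaped like the wrench but green is not meant. What is shaped like the outlet but orange is not meant.

How it is judged:
By the outcome, as a careful person would: the job done as asked, in the order asked, and still so for the second after the job is handed in, with the robot touching nothing.
It also fails if it takes over 72 s, if anything falls off the work surface, if the arm or the gripper's body presses on something with over 40 N, if the wrist force passes 120 N, or if a joint passes its speed limit or range.

## Working session

There is one attempt and no reset: what is moved stays moved. The work goes in short steps, Python scripts to look and compute and a shell command to move; the robot and the scene stay as the last step left them, time stands still between calls to the robot, and variables do not carry over. Pictures are saved under pics/ and viewed, and the job is handed in when it is done.

```bash
ls -la; mkdir -p pics; python3 - <<'E'
from station import manip, vision
import cv2
print(manip.sense()); print(manip.grip_depth)
for n in("side","top"):
    s=vision.snapshot(n); cv2.imwrite(f"pics/{n}0.png",s["pixels"][:,:,::-1])
    print(n,s["intrinsics"],s["R"],s["t"])
E
```

```text
total 12
drwxr-xr-x  3 agent agent 4096 Dec  6 12:31 .
drwxr-xr-x 23 root  root  4096 Dec  6 12:31 ..
drwxr-xr-x  2 agent agent 4096 Dec  6 12:31 pics
{'t': 0.0, 'q': array([ 9.52485520e-01,  5.28473926e-01,  1.43391791e+00,  8.76333560e-06,
        1.18140101e+00, -1.78530387e-01]), 'qd': array([-0.00073372, -0.00038348, -0.00094034, -0.00013908, -0.00025188,
        0.00027369]), 'tau': array([ 7.27804963e-04, -4.42342329e+01, -1.78025579e+01, -3.56753608e-04,
        8.53006291e-03, -3.13714793e-05]), 'tcp_pos': array([0.26562256, 0.56489617, 0.20942394]), 'tool_rot': array([ 2.18123973e-01,  9.75920449e-01, -1.01236061e-03, -4.30531864e-04]), 'force': array([ 0.40294654,  0.10166842, -0.22753737]), 'ft_torque': array([ 0.00032202, -0.04333379,  0.00506686]), 'finger_gap': 0.9996900794216529}
0.0187
side [[514.63930473   0.         308.97637592]
 [  0.         514.63930473 206.77443267]
 [  0.           0.           1.        ]] [[-0.98189629 -0.18826726  0.02085924]
 [-0.13703129  0.62998326 -0.76442365]
 [ 0.13077498 -0.75344312 -0.64437673]] [0.578812   0.13132908 1.76997701]
top [[365.34911102   0.         318.1708593 ]
 [  0.         365.34911102 195.09123509]
 [  0.           0.           1.        ]] [[-0.01134025 -0.99973395 -0.02008557]
 [-0.99773087  0.01264614 -0.06613007]
 [ 0.06636648  0.01929007 -0.99760883]] [0.04336519 0.56828455 1.01283601]
```

View pics/top0.png

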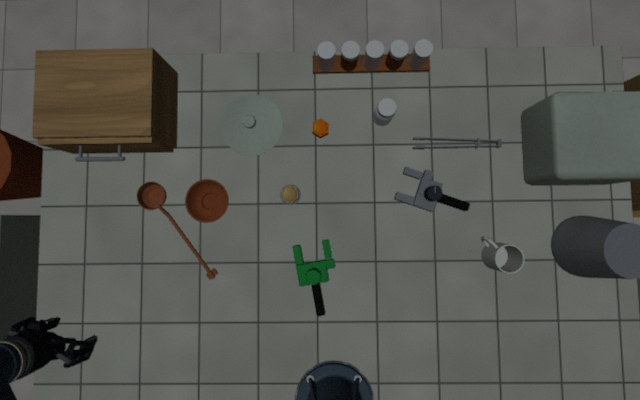

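View pics/side0.png

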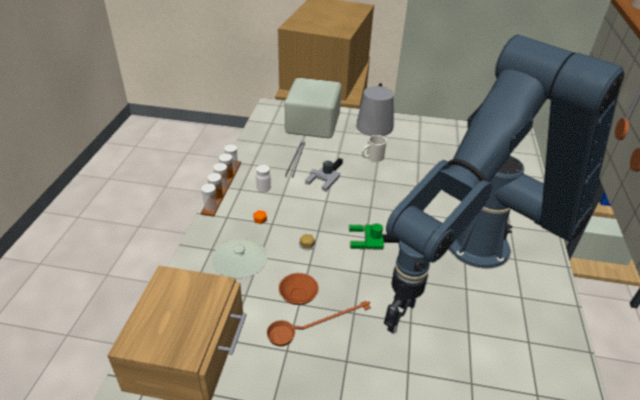

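```bash
cat > h.py <<'E'
import numpy as np, cv2
from station import manip, vision
def snap(n): return vision.snapshot(n)
def ray(s,u,v):
    d=np.linalg.inv(s["intrinsics"])@np.array([u,v,1.]); R=np.array(s["R"]); t=np.array(s["t"])
    return -R.T@t, R.T@d
def onz(s,u,v,z):
    c,d=ray(s,u,v); return c+d*(z-c[2])/d[2]
def tri(s1,p1,s2,p2):
    c1,d1=ray(s1,*p1);c2,d2=ray(s2,*p2)
    A=np.stack([d1,-d2],1); k=np.linalg.lstsq(A,c2-c1,rcond=None)[0]
    a=c1+k[0]*d1;b=c2+k[1]*d2
    return (a+b)/2,np.linalg.norm(a-b)
def proj(s,X):
    p=s["intrinsics"]@(np.array(s["R"])@np.array(X)+s["t"]); return p[:2]/p[2]
def crop(s,u0,v0,w,h,k,fn):
    im=s["pixels"][v0:v0+h,u0:u0+w,::-1]
    cv2.imwrite(fn,cv2.resize(im,None,fx=k,fy=k,interpolation=cv2.INTER_CUBIC))
E
python3 - <<'E'
from h import *
t=snap("top");s=snap("side")
crop(t,270,150,210,80,3.8 and 3,"pics/c_top.png")
crop(s,240,140,140,120,5,"pics/c_side.png")
crop(t,385,150,100,75,8,"pics/w_top.png")
crop(t,270,175,40,40,12,"pics/cap_top.png")
E
```

```text
(no output)
```

View pics/w_top.png

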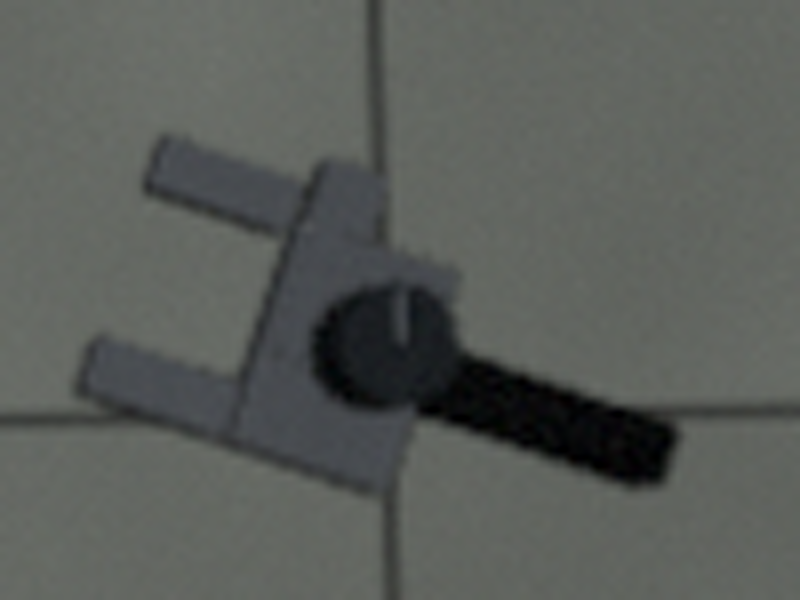

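View pics/c_side.png

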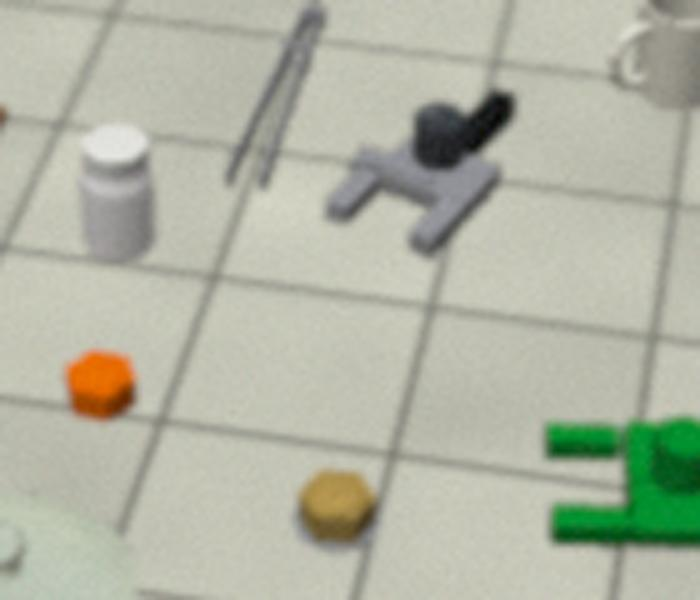

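View pics/cap_top.png

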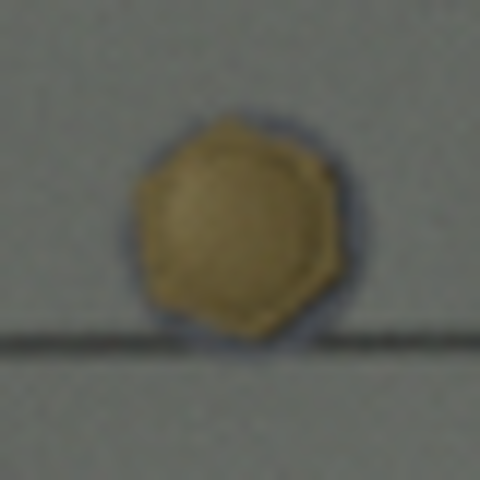

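```bash
python3 - <<'E'
from h import *
t=snap("top");s=snap("side")
for n,S in(("top",t),("side",s)): print(n,"cam",ray(S,0,0)[0])
print(manip.sense()["t"])
np.savez("f0.npz",t=t["pixels"],s=s["pixels"])
out={}
for n,S in(("top",t),("side",s)):
    hsv=cv2.cvtColor(S["pixels"],cv2.COLOR_RGB2HSV)
    m=cv2.inRange(hsv,(15,90,50),(32,255,255))
    u0,v0=(270,170) if n=="top" else (295,225)
    mm=np.zeros_like(m); mm[v0:v0+45,u0:u0+45]=m[v0:v0+45,u0:u0+45]
    c=max(cv2.findContours(mm,0,1)[0],key=cv2.contourArea)
    M=cv2.moments(mm,True); print(n,"cap",M["m10"]/M["m00"],M["m01"]/M["m00"],M["m00"],cv2.boundingRect(c))
    # grey-values of wrench
    V=S["pixels"].max(2)
    out[n]=(M["m10"]/M["m00"],M["m01"]/M["m00"])
print(onz(t,*out["top"],.026),tri(t,out["top"],s,out["side"]))
c2=cv2.cvtColor(t["pixels"],cv2.COLOR_RGB2HSV)
for v in (170,180,188,193,200): print(v,[tuple(int(a) for a in c2[v,u]) for u in (400,415,425,432,436,445,460)])
d=c2
crop(s,295,150,60,45,13,"pics/w_side.png")
crop(s,290,225,40,35,16,"pics/cap_side.png")
E
```

```text
top cam [0.50026845 0.01662937 1.04886587]
side cam [0.35486085 1.35981323 1.22884947]
0.3
top cap 289.5633802816901 193.77464788732394 213.0 (282, 185, 16, 18)
side cap 306.9113924050633 240.73417721518987 158.0 (300, 234, 15, 14)
[0.57304422 0.11680576 0.026     ] (array([0.5740737 , 0.11788697, 0.01524379]), np.float64(0.0005295665055694323))
170 [(48, 12, 106), (98, 12, 83), (100, 11, 69), (50, 13, 61), (47, 17, 103), (45, 15, 102), (50, 15, 102)]
180 [(48, 12, 104), (54, 12, 105), (109, 26, 80), (80, 13, 61), (53, 20, 104), (45, 15, 103), (45, 10, 99)]
188 [(54, 12, 104), (42, 12, 104), (107, 29, 62), (103, 72, 32), (90, 35, 29), (48, 12, 104), (47, 18, 101)]
193 [(105, 25, 83), (60, 11, 94), (120, 16, 16), (110, 77, 30), (96, 80, 32), (54, 13, 102), (53, 10, 102)]
200 [(108, 21, 62), (99, 26, 68), (109, 27, 76), (90, 51, 20), (102, 27, 47), (55, 170, 9), (60, 7, 39)]
```

View pics/w_side.png

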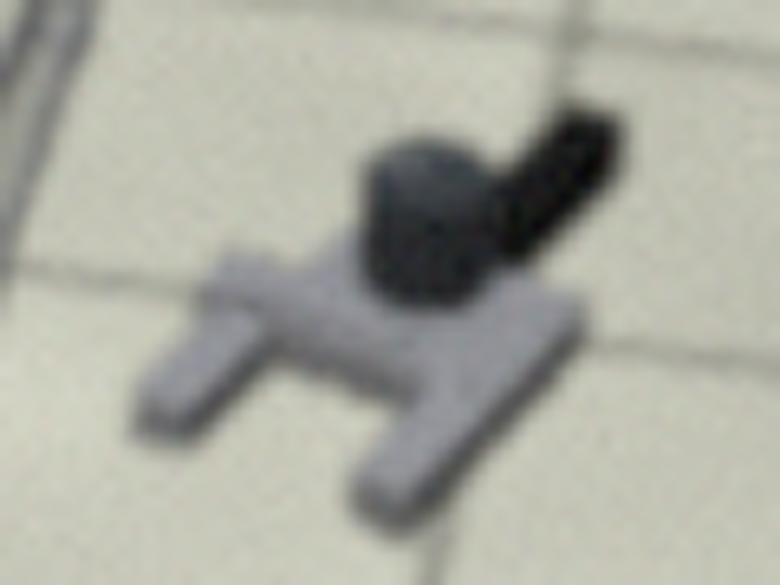

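View pics/cap_side.png

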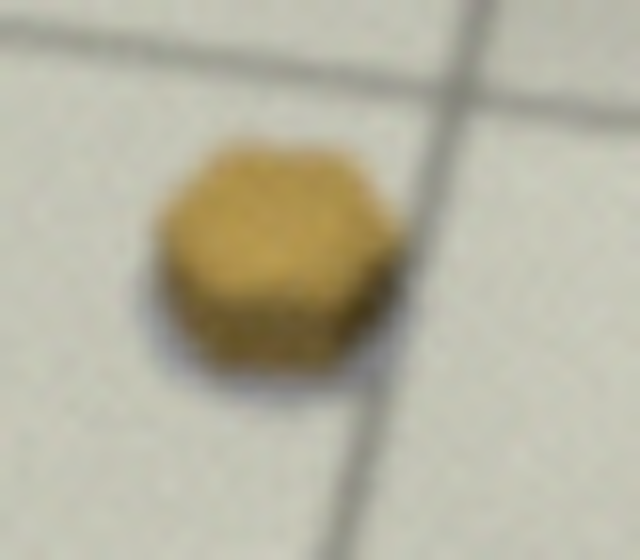

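```bash
python3 - <<'E'
from h import *
t=snap("top");s=snap("side")
f=lambda p,k,o:((p[0]+.5)/k-.5+o[0],(p[1]+.5)/k-.5+o[1])
for nm,S,k,o,P in(("top",t,12,(270,175),[(232,113),(325,165),(340,265),(255,338),(150,300),(142,185)]),("side",s,16,(290,225),[(165,220),(235,145),(345,150),(402,240)])):
    X=np.array([onz(S,*f(p,k,o),.026)[:2] for p in P])
    c=X.mean(0) if nm=="top" else np.array([.573,.117])
    a=np.degrees(np.arctan2(*(X-c).T[::-1])); print(nm,c,np.round(np.linalg.norm(X-c,axis=1),4),np.round(a,1),np.round((a+30)%60-30,1))
    print(np.round(X,4))
# harmonic method
S=t;k=8
im=cv2.resize(S["pixels"][170:215,265:315],None,fx=k,fy=k,interpolation=cv2.INTER_CUBIC)
for nm,S,o in(("top",t,(265,170)),("side",s,(285,220))):
  im=cv2.resize(S["pixels"][o[1]:o[1]+45,o[0]:o[0]+50],None,fx=k,fy=k,interpolation=cv2.INTER_CUBIC).astype(float)
  for rel in(.25,.3,.35,.4):
    m=((im.max(2)-im[:,:,2])/np.maximum(im.max(2),1)>rel).astype(np.uint8)
    c=max(cv2.findContours(m,cv2.RETR_EXTERNAL,cv2.CHAIN_APPROX_NONE)[0],key=cv2.contourArea)
    M=cv2.moments(c)
    X=np.array([onz(S,*f(p,k,o),.026)[:2] for p in c[:,0].astype(float)])
    cc=(X.max(0)+X.min(0))/2
    h=cv2.convexHull((X*1e4).astype(np.float32))
    (cx,cy),w,a=cv2.minAreaRect(h)
    d=X-np.array([cx,cy])/1e4; r=np.linalg.norm(d,axis=1);th=np.arctan2(d[:,1],d[:,0])
    g=np.linspace(-np.pi,np.pi,720);o_=np.argsort(th);rr=np.interp(g,th[o_],r[o_],period=2*np.pi)
    F=(rr*np.exp(-6j*g)).mean(); print(nm,rel,cc,cx,cy,w,a,"corner angle",np.degrees(-(np.angle(F.conj()))/-6), "rmean",r.mean(),abs(F))
E
```

```text
top [0.57380013 0.11671133] [0.027  0.0246 0.025  0.0261 0.0271 0.0253] [   4.   -54.  -111.3 -173.   128.1   66. ] [4.  6.  8.7 7.  8.1 6. ]
[[0.6008 0.1186]
 [0.5883 0.0968]
 [0.5647 0.0935]
 [0.5479 0.1135]
 [0.5571 0.1381]
 [0.5841 0.1398]]
side [0.573 0.117] [0.0256 0.0256 0.0254 0.0251] [  11.7  -53.8 -108.8  178.4] [11.7  6.2 11.2 -1.6]
[[0.598  0.1222]
 [0.5881 0.0964]
 [0.5648 0.093 ]
 [0.548  0.1177]]
top 0.25 [0.57349835 0.11717834] 5732.89599609375 1170.8336181640625 (521.0563354492188, 460.7149353027344) 67.56260681152344 corner angle 7.291524963770735 rmean 0.02407823888205366 0.0006509273230595947
top 0.3 [0.57349018 0.11700271] 5731.482421875 1169.8780517578125 (511.9725036621094, 451.325439453125) 67.05957794189453 corner angle 7.124667038663149 rmean 0.023648030432325773 0.0006462524830749347
top 0.35 [0.5733193  0.11699818] 5731.63525390625 1168.572265625 (502.7417297363281, 441.3866271972656) 67.32672119140625 corner angle 7.186165153704701 rmean 0.023147168066376348 0.0006435527040034858
top 0.4 [0.57331117 0.11664746] 5732.4306640625 1166.806640625 (490.73059082
[... 247 characters left out ...]
4 corner angle 7.634697766970988 rmean 0.030513202917197144 0.0001281847997592802
side 0.3 [0.57312117 0.12808511] 5720.99951171875 1283.4913330078125 (509.1112365722656, 662.9244995117188) 7.354134559631348 corner angle 8.446999365994012 rmean 0.02969721977762992 0.00013515929222752976
side 0.35 [0.57318901 0.1283215 ] 5721.83251953125 1284.366943359375 (493.84649658203125, 647.2243041992188) 6.909117698669434 corner angle 6.203723877197163 rmean 0.028893577070851977 0.00015178460897785994
side 0.4 [0.57319165 0.12849041] 5723.1572265625 1286.676513671875 (480.2333068847656, 628.9915771484375) 6.910571575164795 corner angle 5.556015958258301 rmean 0.028062705683012307 0.00016563793315996954
```

```bash
python3 - <<'E'
from h import *
t=snap("top");s=snap("side")
k=8;o=(385,150)
f=lambda p,k,o:((p[0]+.5)/k-.5+o[0],(p[1]+.5)/k-.5+o[1])
im=cv2.resize(t["pixels"][150:225,385:485],None,fx=k,fy=k,interpolation=cv2.INTER_CUBIC)
V=im.max(2)
d=(V<48).astype(np.uint8)
c=max(cv2.findContours(d,0,1)[0],key=cv2.contourArea)
st=((im[:,:,2].astype(int)-im[:,:,0]>3)|(V<55)).astype(np.uint8)
st=cv2.morphologyEx(st,cv2.MORPH_OPEN,np.ones((13,13)))
c2=max(cv2.findContours(st,0,1)[0],key=cv2.contourArea)
v=im[:,:,::-1].copy(); v=cv2.convertScaleAbs(v,alpha=1.8)
cv2.drawContours(v,[c],-1,(0,0,255),1);cv2.drawContours(v,[c2],-1,(0,255,0),1);cv2.imwrite("pics/wmask.png",v)
# handle
hm=d.copy(); hm[:,:490]=0
h=max(cv2.findContours(hm,0,1)[0],key=cv2.contourArea)
print(cv2.minAreaRect(h)); 
X=np.array([onz(t,*f(p,k,o),.026)[:2] for p in cv2.boxPoints(cv2.minAreaRect(h))]);print(X)
E
```

```text
((574.4823608398438, 427.8268127441406), (200.40892028808594, 76.21067810058594), 17.252653121948242)
[[ 0.5394165  -0.31072946]
 [ 0.56468271 -0.31940822]
 [ 0.5431535  -0.38474094]
 [ 0.51798571 -0.37598847]]
```

View pics/wmask.png

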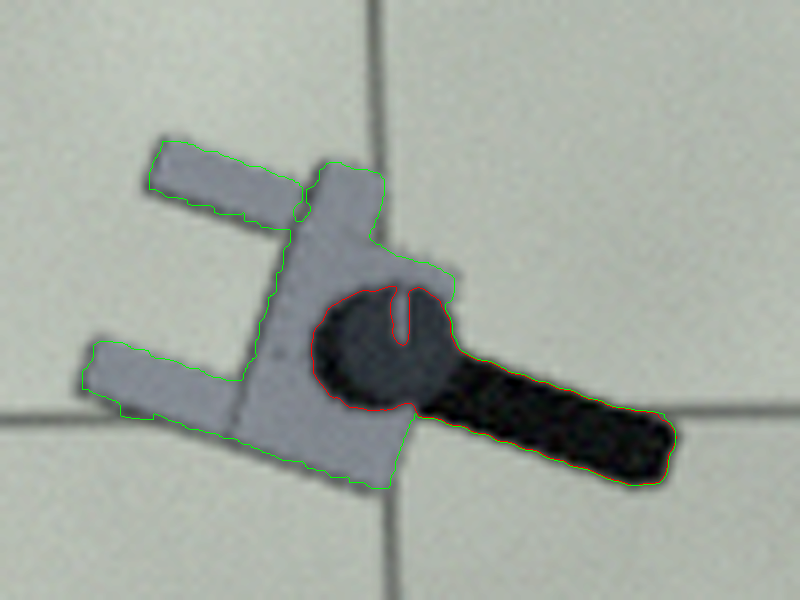

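```bash
python3 - <<'E'
from h import *
t=snap("top");s=snap("side")
f=lambda p,k,o:((p[0]+.5)/k-.5+o[0],(p[1]+.5)/k-.5+o[1])
T=lambda p,z:onz(t,*f(p,8,(385,150)),z)[:2]
S=lambda p,z:onz(s,*f(p,13,(295,150)),z)[:2]
P=dict(fix_tip_in=((95,340),.022),fix_root_in=((243,381),.022),mov_root_in=((290,230),.022),mov_tip_out=((163,138),.022),mov_tip_in=((150,190),.022),fix_tip_out=((82,392),.022),fix_back=((388,488),.022),knob=((401,345),.066),knob2=((389,347),.066),hend_a=((672,412),.026),hend_b=((650,485),.026))
W={k:T(*v) for k,v in P.items()}
for k in W: print(k,np.round(W[k],4))
a=lambda p,q:np.degrees(np.arctan2(*(W[q]-W[p])[::-1]))
print("heads",a('fix_root_in','fix_tip_in'),a('fix_back','fix_tip_out'),a('mov_root_in','fix_root_in')-90)
# triangulations: heights
for nm,pt,ps in (("knobtop",(392,344),(428,165)),("fix_tip_in",(95,340),(375,465)),("mov_tip_out",(163,138),(150,385)),("handle_end",(661,448),(600,120)),("fix_back",(388,488),(583,310))):
    print(nm,tri(t,f(pt,8,(385,150)),s,f(ps,13,(295,150))))
for h in (70,72,74):
    h=np.radians(h);ex=np.array([np.cos(h),np.sin(h)]);ey=np.array([-ex[1],ex[0]])
    k=W['knob'];print({n:np.round(1e3*np.array([(w-k)@ex+53,(w-k)@ey]),1).tolist() for n,w in W.items()})
E
```

```text
fix_tip_in [ 0.5743 -0.1833]
fix_root_in [ 0.5593 -0.2346]
mov_root_in [ 0.6122 -0.2525]
mov_tip_out [ 0.6454 -0.209 ]
mov_tip_in [ 0.627  -0.2039]
fix_tip_out [ 0.5561 -0.1783]
fix_back [ 0.5212 -0.2838]
knob [ 0.5682 -0.2768]
knob2 [ 0.5675 -0.2728]
hend_a [ 0.5464 -0.3816]
hend_b [ 0.5211 -0.3731]
heads 73.62653962276002 71.70943770092556 71.25950474089774
knobtop (array([ 0.56897896, -0.27185534,  0.07239088]), np.float64(0.0017992227191965145))
fix_tip_in (array([ 0.57153281, -0.18267263,  0.02641456]), np.float64(0.004940490830858711))
mov_tip_out (array([ 0.64315729, -0.20839143,  0.02521494]), np.float64(0.0034587723966765034))
handle_end (array([ 0.53212023, -0.37920106,  0.02168367]), np.float64(0.003891552890204809))
fix_back (array([ 0.52149171, -0.28543491,  0.01644056]), np.float64(0.0002994646380984009))
{'fix_tip_in': [53090.0, 26.2], 'fix_root_in': [53036.7, 22.8], 'mov_root_in': [53037.9, -33.1], 'mov_tip_out': [53090.1, -49.3], 'mov_tip_in': [53088.6, -30.4], 'fix_tip_out': [53088.4, 45.0], 'fix_back': [52977.4, 41.7], 'knob': [53000.0, 0.0], 'knob2': [53003.6, 2.0], 'hend_a': [52894.1, -15.4], 'hend_b': [52893.5, 11.3]}
{'fix_tip_in': [53090.8, 23.0], 'fix_root_in': [53037.4, 21.5], 'mov_root_in': [53036.7, -34.4], 'mov_tip_out': [53088.4, -52.5], 'mov_tip_in': [53087.5, -33.4], 'fix_tip_out': [53090.0, 41.9], 'fix_back': [52978.8, 42.5], 'knob': [53000.0, 0.0], 'knob2': [53003.6, 1.8], 'hend_a': [52893.6, -11.7], 'hend_b': [52893.9, 15.0]}
{'fix_tip_in': [53091.6, 19.8], 'fix_root_in': [53038.2, 20.2], 'mov_root_in': [53035.5, -35.6], 'mov_tip_out': [53086.5, -55.5], 'mov_tip_in': [53086.3, -36.5], 'fix_tip_out': [53091.4, 38.7], 'fix_back': [52980.3, 43.2], 'knob': [53000.0, 0.0], 'knob2': [53003.7, 1.7], 'hend_a': [52893.3, -8.0], 'hend_b': [52894.5, 18.7]}
```

```bash
cat >> h.py <<'E'
from scipy.spatial.transform import Rotation as Ro
def delta(pos,yh,pr=True):
    """offset mm & angular deg (tool axes) from present pose to TCP pos with tool down, tool-y heading yh deg"""
    st=manip.sense(); R0=Ro.from_quat(st["tool_rot"])
    y=np.array([np.cos(np.radians(yh)),np.sin(np.radians(yh)),0]);z=np.array([0,0,-1.]);x=np.cross(y,z)
    R1=Ro.from_matrix(np.stack([x,y,z],1))
    o=R0.inv().apply(np.array(pos)-st["tcp_pos"])*1e3; a=np.degrees((R0.inv()*R1).as_rotvec())
    if pr: print("t",round(st["t"],2),"tcp",np.round(st["tcp_pos"],4),"yh",round(float(np.degrees(np.arctan2(*R0.as_matrix()[:2,1][::-1]))),2),"q",np.round(st["q"],3),"F",np.round(st["force"],1),"M",np.round(st["ft_torque"],3),"gap",round(st["finger_gap"],3)); print("offset",np.round(o,1),"ang",np.round(a,2))
    return o,a
E
python3 -c "
from h import *
delta((.5465,-.3389,.12),-18)"
```

```text
t 0.6 tcp [0.266  0.5655 0.2104] yh 64.8 q [ 0.953  0.528  1.433 -0.     1.181 -0.179] F [-0.1  0.1 -0.1] M [-0.076  0.033 -0.042] gap 0.999
offset [-638.8 -699.    90.4] ang [-0.   0.  82.8]
```

```bash
python3 -m crank '[{"grip":0,"offset":[-639,-699,90],"angular":[0,0,82.8]},{"grip":0,"offset":[-639,-699,90],"angular":[0,0,82.8]},{"grip":0,"offset":[-639,-699,90],"angular":[0,0,82.8]},{"grip":0,"offset":[-639,-699,90],"angular":[0,0,82.8]},{"grip":0,"offset":[-639,-699,90],"angular":[0,0,82.8]},{"grip":0,"offset":[-639,-699,90],"angular":[0,0,82.8]},{"grip":0,"offset":[-639,-699,90],"angular":[0,0,82.8]},{"grip":0,"offset":[-639,-699,90],"angular":[0,0,82.8]},{"grip":0,"offset":[-639,-699,90],"angular":[0,0,82.8]},{"grip":0,"offset":[-639,-699,90],"angular":[0,0,82.8]}]' 120; python3 -c "
from h import *
delta((.5465,-.3389,.12),-18)"
```

```text
t: 1.6
tcp_pos: [0.4142, 0.0882, 0.1633]
tool_rot: [0.81, 0.586, 0.001, 0.0]
force: [0.8, -0.4, 0.3]
finger_gap: 0.997
t 1.6 tcp [0.4142 0.0882 0.1633] yh -18.27 q [-0.056  0.338  1.97   0.     0.831  0.263] F [ 0.8 -0.4  0.3] M [-0.013 -0.052 -0.007] gap 0.997
offset [-364.1  259.4   43.5] ang [ 0.08 -0.03 -0.27]
```

```bash
python3 -m crank '[{"grip":0,"offset":[-364,259,43],"angular":[0,0,0]},{"grip":0,"offset":[-364,259,43],"angular":[0,0,0]},{"grip":0,"offset":[-364,259,43],"angular":[0,0,0]},{"grip":0,"offset":[-364,259,43],"angular":[0,0,0]},{"grip":0,"offset":[-364,259,43],"angular":[0,0,0]},{"grip":0,"offset":[-364,259,43],"angular":[0,0,0]},{"grip":0,"offset":[-364,259,43],"angular":[0,0,0]},{"grip":0,"offset":[-364,259,43],"angular":[0,0,0]},{"grip":0,"offset":[-364,259,43],"angular":[0,0,0]},{"grip":0,"offset":[-364,259,43],"angular":[0,0,0]}]'; python3 -c "
from h import *
delta((.5465,-.3389,.005),-18)
t=snap('top');s=snap('side')
crop(t,380,130,130,95,6,'pics/a_top.png');crop(s,270,100,130,100,6,'pics/a_side.png')"
```

```text
t: 2.6
tcp_pos: [0.5496, -0.3439, 0.1199]
tool_rot: [0.81, 0.586, 0.0, 0.004]
force: [-0.5, 0.7, -0.3]
finger_gap: 1.0
t 2.6 tcp [ 0.5496 -0.3439  0.1199] yh -18.28 q [-0.731  0.661  1.456 -0.002  1.017 -0.411] F [-0.5  0.7 -0.3] M [ 0.083  0.043 -0.012] gap 1.0
offset [  4.3  -5.2 114.8] ang [ 0.36  0.24 -0.28]
```

View pics/a_top.png

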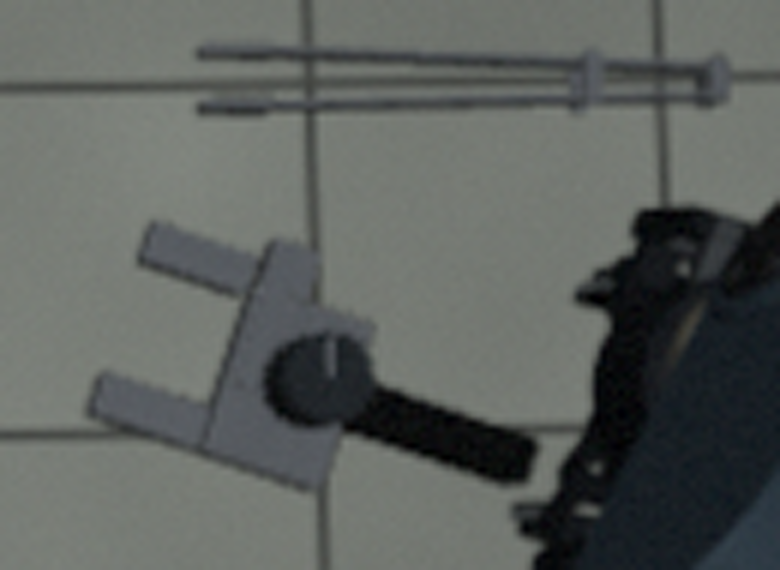

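View pics/a_side.png

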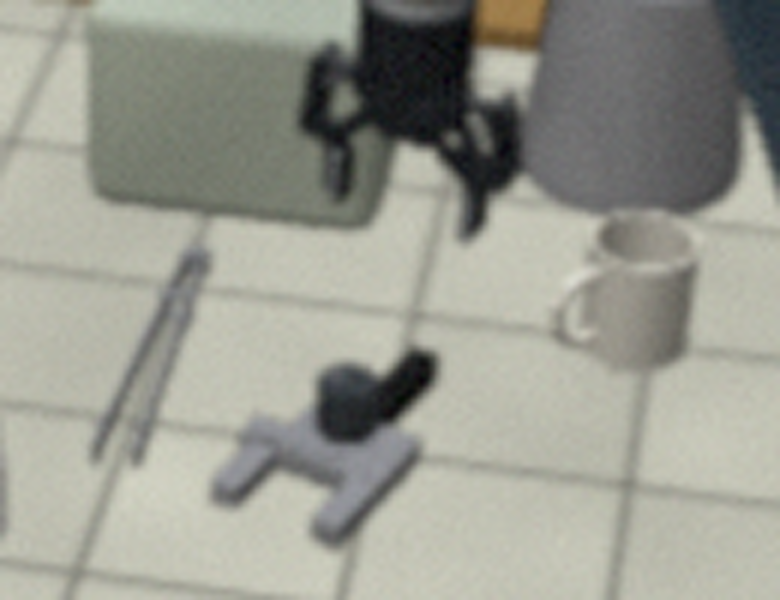

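```bash
python3 -c "
from h import *
delta((.5465,-.3389,.005),-18)
t=snap('top');print(proj(t,(.5465,-.3389,.133)),proj(t,(.5465,-.3389,.026)))"
```

```text
t 2.7 tcp [ 0.547  -0.3371  0.1195] yh -18.12 q [-0.726  0.658  1.465  0.     1.02  -0.41 ] F [ 0.2  1.  -0.4] M [0.05  0.019 0.034] gap 0.998
offset [-2.000e+00  1.000e-01  1.145e+02] ang [-0.04 -0.03 -0.12]
[468.06557181 199.08389948] [453.09927174 201.2075693 ]
```

```bash
python3 -m crank '[{"grip":0,"offset":[-2,0,40],"angular":[0,0,0]},{"grip":0,"offset":[-2,0,80],"angular":[0,0,0]},{"grip":0,"offset":[-2,0,100],"angular":[0,0,0]},{"grip":0,"offset":[-2,0,110],"angular":[0,0,0]},{"grip":0,"offset":[-2,0,115],"angular":[0,0,0]},{"grip":0,"offset":[-2,0,115],"angular":[0,0,0]}]' 120; python3 -c "
from h import *
delta((.5465,-.3389,.004),-18)
t=snap('top');s=snap('side')
crop(t,380,130,130,95,6,'pics/b_top.png');crop(s,290,130,100,80,8,'pics/b_side.png')"
```

```text
t: 3.35
tcp_pos: [0.5471, -0.3374, 0.0056]
tool_rot: [0.809, 0.588, 0.0, 0.0]
force: [-0.3, -0.4, 0.3]
finger_gap: 1.001
t 3.35 tcp [ 0.5471 -0.3374  0.0056] yh -17.94 q [-0.726  0.817  1.517  0.     0.807 -0.413] F [-0.3 -0.4  0.3] M [-0.007 -0.017 -0.007] gap 1.001
offset [-1.6 -0.1  1.6] ang [0.02 0.   0.06]
```

View pics/b_side.png

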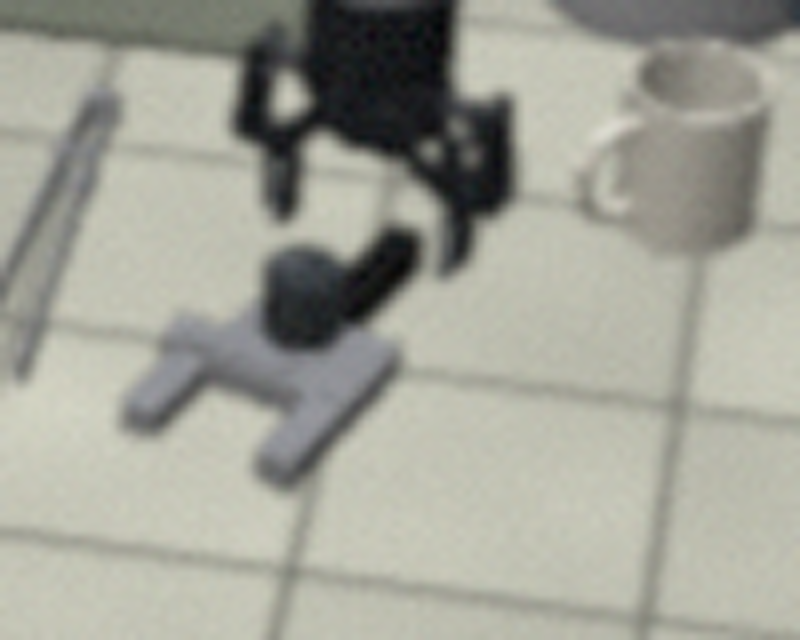

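```bash
python3 -m crank '[{"grip":0.5,"offset":[0,0,1],"angular":[0,0,0]},{"grip":0.8,"offset":[0,0,1],"angular":[0,0,0]},{"grip":1,"offset":[0,0,1],"angular":[0,0,0]},{"grip":1,"offset":[0,0,1],"angular":[0,0,0]},{"grip":1,"offset":[0,0,1],"angular":[0,0,0]},{"grip":1,"offset":[0,0,1],"angular":[0,0,0]},{"grip":1,"offset":[0,0,1],"angular":[0,0,0]},{"grip":1,"offset":[0,0,1],"angular":[0,0,0]}]' 120; python3 -c "
from h import *
delta((.5465,-.3389,.004),-18)"
```

```text
t: 4.25
tcp_pos: [0.5472, -0.3385, 0.0052]
tool_rot: [0.809, 0.588, 0.0, 0.001]
force: [-1.5, 0.5, 5.8]
finger_gap: 0.002
t 4.25 tcp [ 0.5472 -0.3385  0.0052] yh -18.0 q [-0.727  0.818  1.516 -0.     0.806 -0.413] F [-1.5  0.5  5.8] M [ 0.084  0.144 -0.012] gap 0.002
offset [-0.5 -0.5  1.2] ang [0.07 0.04 0.  ]
```

```bash
python3 -c "
from h import *
t=snap('top');s=snap('side')
crop(t,380,130,130,95,6,'pics/c_top.png');crop(s,290,130,100,80,8,'pics/c_side.png');print(manip.sense()['t'])"
```

```text
4.35
```

View pics/c_side.png

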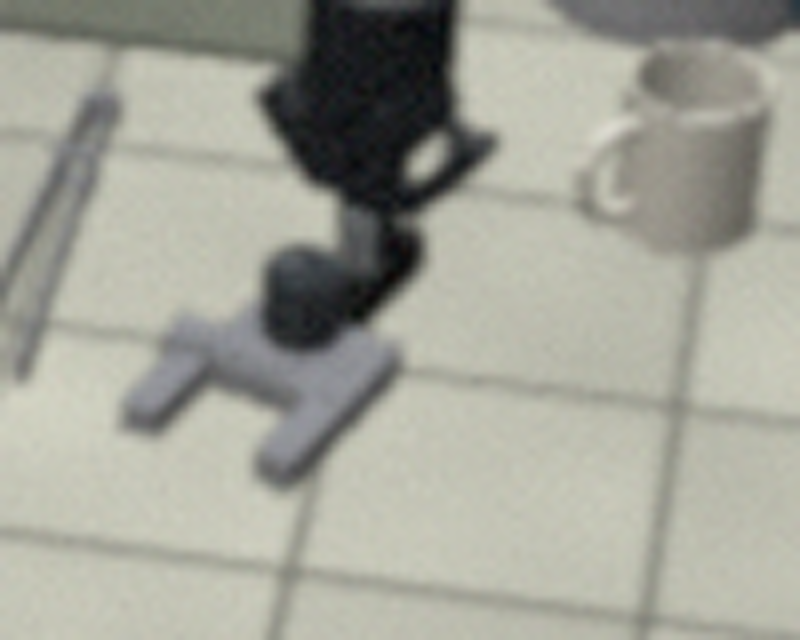

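View pics/c_top.png

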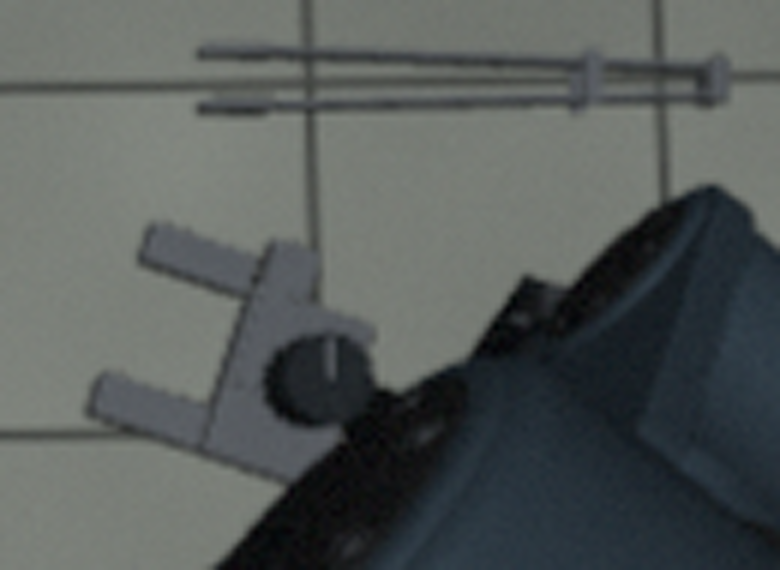

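```bash
python3 -c "
from h import *
t=snap('top');s=snap('side')
st=manip.sense();p=st['tcp_pos'];print(p,st['finger_gap'],st['force'])
for S,o,k in((s,(290,130),8),(t,(380,130),6)):
  for X in (p,p+[0,0,.026],p+[0,0,.05],(.5365,-.3689,.026),(.5508,-.3256,.026),(.5365,-.3689,.0),(.5508,-.3256,.0),(.5672,-.2752,.066)): print(np.round(X,3),np.round((proj(S,X)-o)*k))
crop(s,315,140,40,35,20,'pics/d_side.png')"
```

```text
[ 0.54719534 -0.33849892  0.00523352] -0.0011506956308289715 [-1.00980465  1.05519826  5.96742712]
[ 0.547 -0.338  0.005] [359. 298.]
[ 0.547 -0.338  0.031] [362. 256.]
[ 0.547 -0.338  0.055] [364. 216.]
[ 0.536 -0.369  0.026] [391. 233.]
[ 0.551 -0.326  0.026] [350. 278.]
[ 0.536 -0.369  0.   ] [388. 275.]
[ 0.551 -0.326  0.   ] [348. 320.]
[ 0.567 -0.275  0.066] [306. 265.]
[ 0.547 -0.338  0.005] [422. 428.]
[ 0.547 -0.338  0.031] [442. 425.]
[ 0.547 -0.338  0.055] [460. 423.]
[ 0.536 -0.369  0.026] [505. 448.]
[ 0.551 -0.326  0.026] [409. 418.]
[ 0.536 -0.369  0.   ] [484. 450.]
[ 0.551 -0.326  0.   ] [391. 421.]
[ 0.567 -0.275  0.066] [325. 378.]
```

View pics/d_side.png

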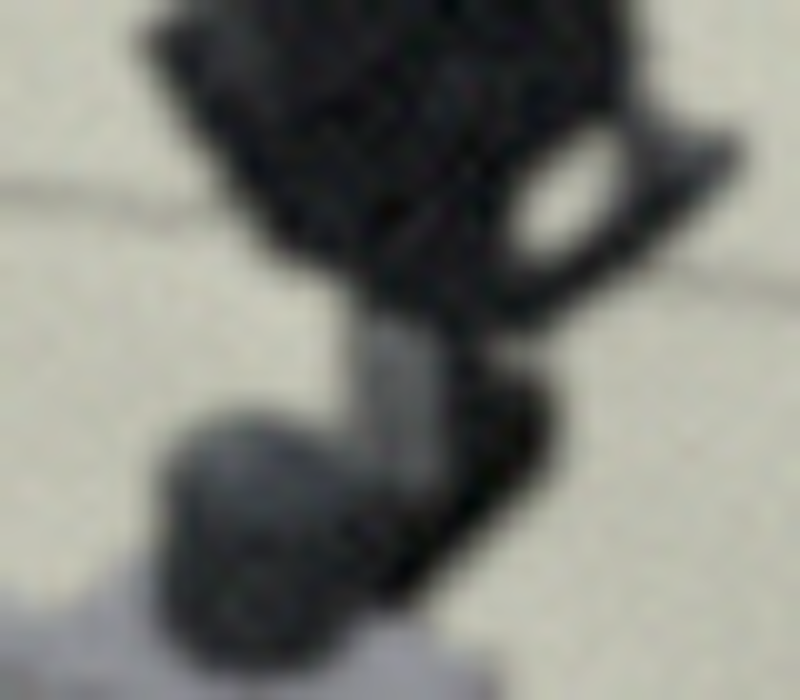

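```bash
python3 -m crank '[{"grip":0.5,"offset":[0,0,0],"angular":[0,0,0]},{"grip":0.5,"offset":[0,0,-10],"angular":[0,0,0]},{"grip":0.5,"offset":[0,0,-60],"angular":[0,0,0]},{"grip":0.72,"offset":[0,0,-80],"angular":[0,0,0]},{"grip":0.72,"offset":[0,0,-80],"angular":[0,0,0]},{"grip":0.72,"offset":[0,0,-80],"angular":[0,0,0]}]' 60; python3 -c "
from h import *
t=snap('top');s=snap('side')
st=manip.sense();p=st['tcp_pos'];print(p,st['finger_gap'],st['force'])
for S,o,k in((s,(300,100),8),(t,(380,130),6)):
  for X in (p,p+[0,0,.02],p+[0,0,.04]): print(np.round(X,3),np.round((proj(S,X)-o)*k))
crop(s,300,100,90,75,8,'pics/e_side.png');crop(t,380,130,130,95,6,'pics/e_top.png')"
```

```text
t: 5.05
tcp_pos: [0.5464, -0.3378, 0.0844]
tool_rot: [0.809, 0.588, -0.0, -0.0]
force: [-0.0, -0.3, -0.9]
finger_gap: 0.283
[ 0.54561491 -0.33706467  0.08276043] 0.2806243950308147 [-0.44203694  0.02283216 -0.4959742 ]
[ 0.546 -0.337  0.083] [290. 413.]
[ 0.546 -0.337  0.103] [292. 379.]
[ 0.546 -0.337  0.123] [295. 344.]
[ 0.546 -0.337  0.083] [480. 423.]
[ 0.546 -0.337  0.103] [497. 421.]
[ 0.546 -0.337  0.123] [515. 418.]
```

View pics/e_side.png

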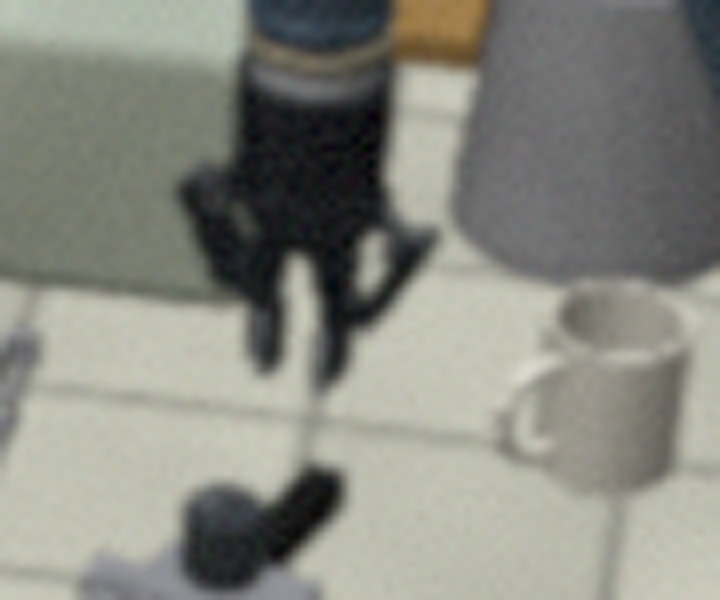

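View pics/e_top.png

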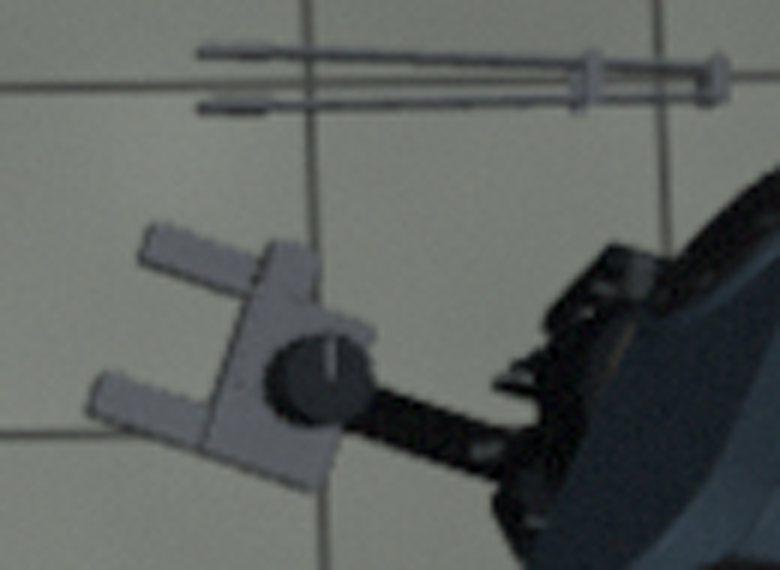

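```bash
python3 -m crank '[{"grip":0.2,"offset":[-1,0,0],"angular":[0,0,0]},{"grip":0.2,"offset":[-1,0,30],"angular":[0,0,0]},{"grip":0.2,"offset":[-1,0,60],"angular":[0,0,0]},{"grip":0.2,"offset":[-1,0,80],"angular":[0,0,0]},{"grip":0.2,"offset":[-1,0,88],"angular":[0,0,0]},{"grip":0.2,"offset":[-1,0,88],"angular":[0,0,0]}]' 60; python3 -c "
from h import *
t=snap('top');s=snap('side')
delta((.5465,-.3389,-.014),-18)
st=manip.sense();p=st['tcp_pos'];
for S,o,k in((s,(300,130),8),(t,(380,130),6)):
  for X in (p,p+[0,0,.02],p+[0,0,.04]): print(np.round(X,3),np.round((proj(S,X)-o)*k))
crop(s,300,130,90,75,8,'pics/f_side.png')"
```

```text
t: 5.75
tcp_pos: [0.5453, -0.338, -0.006]
tool_rot: [0.809, 0.588, -0.0, -0.002]
force: [0.1, 0.3, -0.7]
finger_gap: 0.798
t 5.85 tcp [ 0.5468 -0.3393 -0.0036] yh -18.0 q [-0.729  0.832  1.517 -0.     0.792 -0.415] F [ 0.  -0.2 -0. ] M [ 0.041 -0.025  0.07 ] gap 0.795
offset [ 0.3 -0.4 10.4] ang [0.03 0.01 0.  ]
[ 0.547 -0.339 -0.004] [279. 311.]
[ 0.547 -0.339  0.016] [281. 279.]
[ 0.547 -0.339  0.036] [283. 247.]
[ 0.547 -0.339 -0.004] [418. 430.]
[ 0.547 -0.339  0.016] [432. 428.]
[ 0.547 -0.339  0.036] [447. 426.]
```

View pics/f_side.png

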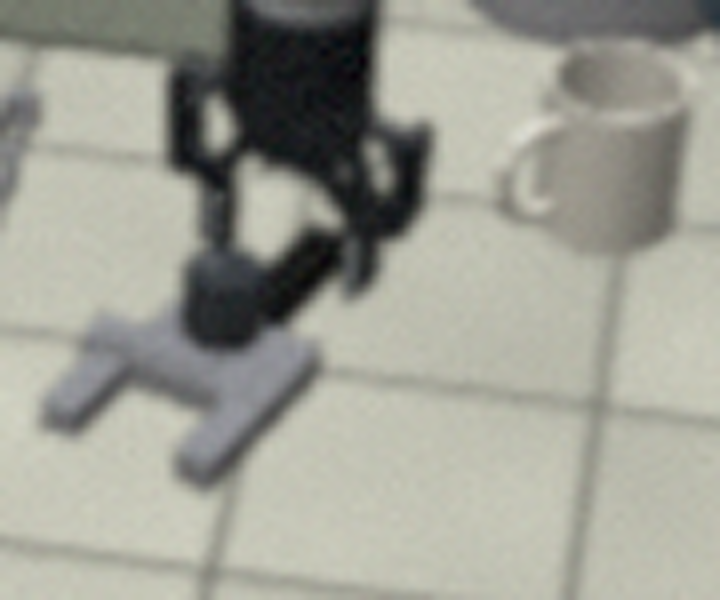

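```bash
python3 -m crank '[{"grip":0.2,"offset":[0,0,5],"angular":[0,0,0]},{"grip":0.2,"offset":[0,0,9],"angular":[0,0,0]},{"grip":0.6,"offset":[0,0,9],"angular":[0,0,0]},{"grip":0.9,"offset":[0,0,9],"angular":[0,0,0]},{"grip":1,"offset":[0,0,9],"angular":[0,0,0]},{"grip":1,"offset":[0,0,9],"angular":[0,0,0]},{"grip":1,"offset":[0,0,9],"angular":[0,0,0]},{"grip":1,"offset":[0,0,9],"angular":[0,0,0]}]' 120; python3 -c "
from h import *
s=snap('side')
delta((.5465,-.3389,-.012),-18)
crop(s,300,130,90,75,8,'pics/g_side.png')"
```

```text
t: 6.65
tcp_pos: [0.5473, -0.3395, -0.0121]
tool_rot: [0.809, 0.588, 0.0, 0.001]
force: [0.9, 1.5, 6.1]
finger_gap: 0.245
t 6.7 tcp [ 0.5473 -0.3395 -0.0121] yh -18.0 q [-0.729  0.845  1.518  0.     0.777 -0.415] F [1.8 0.6 5.7] M [ 0.131 -0.174 -0.038] gap 0.245
offset [ 0.3 -0.9 -0.1] ang [ 0.12  0.04 -0.  ]
```

View pics/g_side.png

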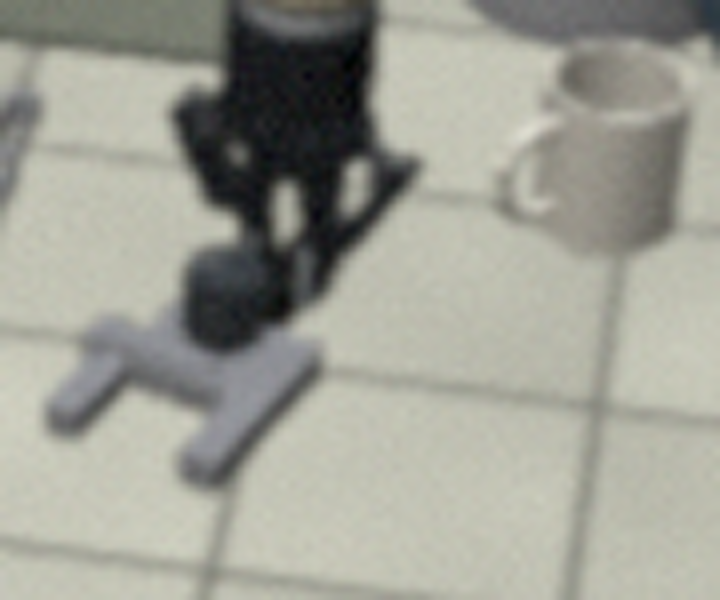

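```bash
python3 -m crank '[{"grip":1,"offset":[0,0,-6],"angular":[0,0,0]},{"grip":1,"offset":[0,0,-15],"angular":[0,0,0]},{"grip":1,"offset":[0,0,-25],"angular":[0,0,0]},{"grip":1,"offset":[0,0,-25],"angular":[0,0,0]}]'; python3 -c "
from h import *
s=snap('side');t=snap('top')
delta((.5157,-.0042,-.012),-23)
crop(s,300,130,90,75,8,'pics/i_side.png');crop(t,380,130,130,95,6,'pics/i_top.png')"
```

```text
t: 7.1
tcp_pos: [0.5469, -0.3395, 0.0132]
tool_rot: [0.809, 0.588, 0.0, 0.001]
force: [1.0, -0.6, -6.4]
finger_gap: 0.246
t 7.2 tcp [ 0.5464 -0.3391  0.0123] yh -18.0 q [-0.729  0.808  1.514 -0.     0.819 -0.415] F [ 0.6  0.1 -7.1] M [-0.299  0.111 -0.021] gap 0.251
offset [ 309.  -132.7   24.2] ang [0.01 0.02 5.  ]
```

View pics/i_side.png

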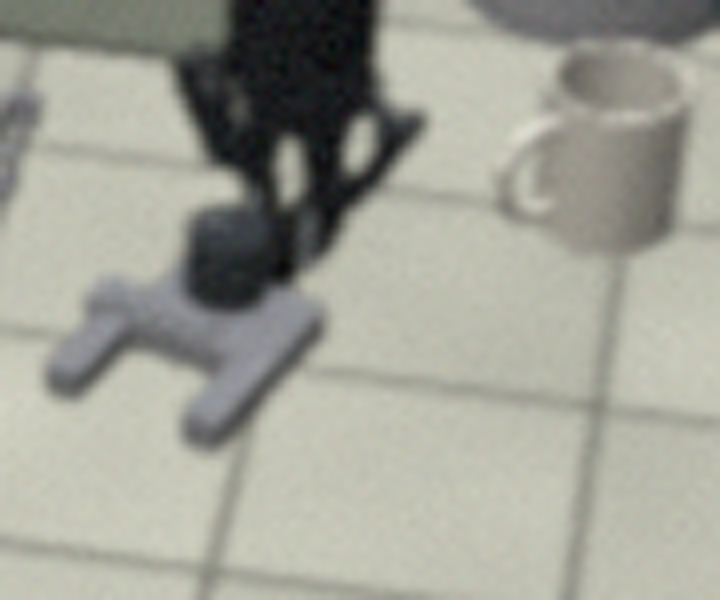

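View pics/i_top.png

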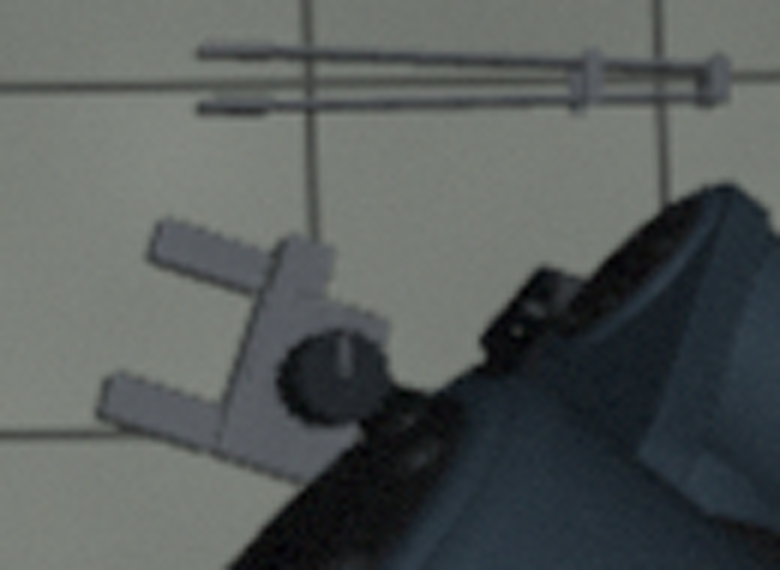

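```bash
python3 -c "
from h import *
t=snap('top');hsv=cv2.cvtColor(t['pixels'],cv2.COLOR_RGB2HSV)
m=cv2.inRange(hsv,(50,120,30),(75,255,255));m[:220]=0
c=max(cv2.findContours(m,0,2)[0],key=cv2.contourArea)
for p in cv2.approxPolyDP(c,2,True)[:,0]: print(p,np.round(onz(t,*map(float,p),.022)[:2],3))
m=cv2.inRange(hsv,(5,200,100),(18,255,255));print(cv2.boundingRect(m[100:150,290:350]))
print(onz(t,320,128,.026))
delta((.5157-.03,-.0042-.0690,.012),-23)
"
```

```text
[293 246] [0.427 0.108]
[300 285] [0.319 0.09 ]
[314 285] [0.319 0.051]
[327 280] [0.332 0.015]
[326 269] [0.362 0.017]
[334 266] [ 0.371 -0.005]
[333 260] [ 0.387 -0.003]
[304 264] [0.377 0.078]
[299 245] [0.429 0.092]
(23, 19, 15, 18)
[0.75924125 0.02904467 0.026     ]
t 7.25 tcp [ 0.5462 -0.3388  0.012 ] yh -18.0 q [-0.729  0.808  1.515 -0.     0.819 -0.415] F [ 0.4  1.2 -6.8] M [-0.29   0.104  0.02 ] gap 0.25
offset [ 2.339e+02 -1.396e+02  1.000e-01] ang [-0.03 -0.    5.  ]
```

```bash
python3 -m crank '[{"grip":1,"offset":[15,-9,-5],"angular":[0,0,0]},{"grip":1,"offset":[45,-27,-5],"angular":[0,0,1]},{"grip":1,"offset":[80,-48,-5],"angular":[0,0,2]},{"grip":1,"offset":[120,-71,-5],"angular":[0,0,3]},{"grip":1,"offset":[160,-95,-5],"angular":[0,0,4]},{"grip":1,"offset":[195,-116,-3],"angular":[0,0,5]},{"grip":1,"offset":[220,-131,0],"angular":[0,0,5]},{"grip":1,"offset":[234,-140,0],"angular":[0,0,5]},{"grip":1,"offset":[234,-140,0],"angular":[0,0,5]},{"grip":1,"offset":[234,-140,0],"angular":[0,0,5]}]'; python3 -c "
from h import *
s=snap('side');t=snap('top')
delta((.5157,-.0042,-.012),-23)
crop(s,280,190,100,80,8,'pics/j_side.png');crop(t,270,140,100,75,8,'pics/j_top.png')"
```

```text
t: 8.25
tcp_pos: [0.4871, -0.0739, 0.0123]
tool_rot: [0.834, 0.552, 0.001, 0.001]
force: [0.5, -0.3, -7.5]
finger_gap: 0.249
t 8.35 tcp [ 0.4875 -0.0749  0.0124] yh -23.07 q [-0.379  0.697  1.908 -0.     0.533  0.024] F [ 0.9  0.  -6.9] M [-0.324  0.154 -0.038] gap 0.253
offset [76.1 -1.8 24.3] ang [ 0.19  0.01 -0.07]
```

View pics/j_side.png

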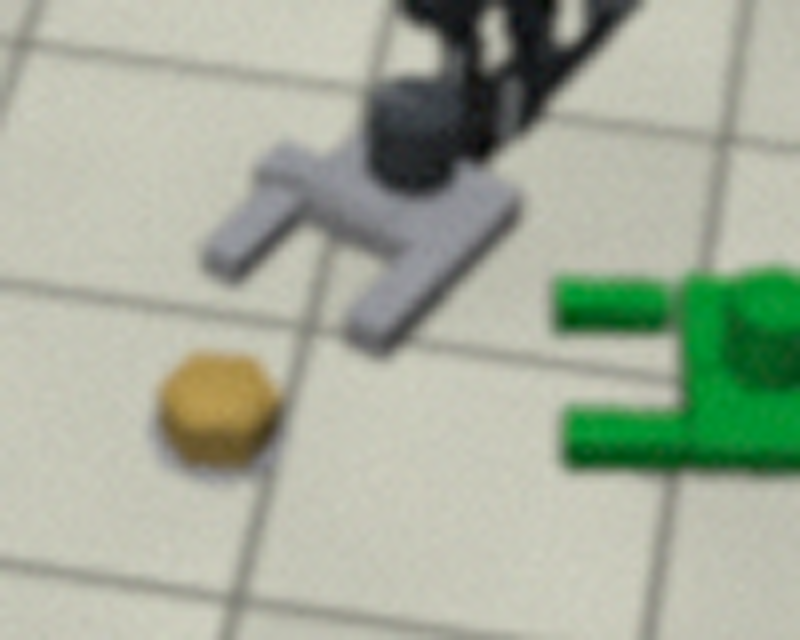

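View pics/j_top.png

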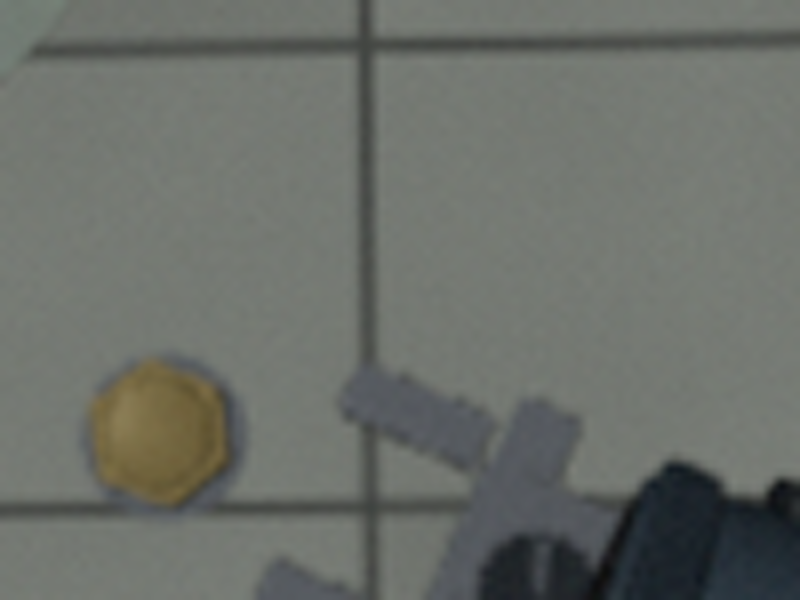

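```bash
python3 -m crank '[{"grip":1,"offset":[0,0,8],"angular":[0,0,0]},{"grip":1,"offset":[0,0,17],"angular":[0,0,0]},{"grip":1,"offset":[0,0,22],"angular":[0,0,0]},{"grip":1,"offset":[0,0,22],"angular":[0,0,0]},{"grip":1,"offset":[0,0,22],"angular":[0,0,0]}]'; python3 -c "
from h import *
s=snap('side');t=snap('top')
delta((.5157,-.0042,-.012),-23)
crop(s,280,190,100,80,8,'pics/k_side.png');crop(t,275,165,90,60,8.8 and 8,'pics/k_top.png')"
```

```text
t: 8.85
tcp_pos: [0.4854, -0.0732, -0.0103]
tool_rot: [0.834, 0.552, -0.0, -0.0]
force: [-0.0, -0.0, -7.7]
finger_gap: 0.247
t 8.95 tcp [ 0.4856 -0.0732 -0.0099] yh -23.0 q [-0.378  0.742  1.916 -0.     0.483  0.024] F [-0.8 -0.5 -7.1] M [-0.264  0.159  0.019] gap 0.246
offset [75.3  0.8  2.1] ang [-0.01  0.    0.  ]
```

View pics/k_side.png

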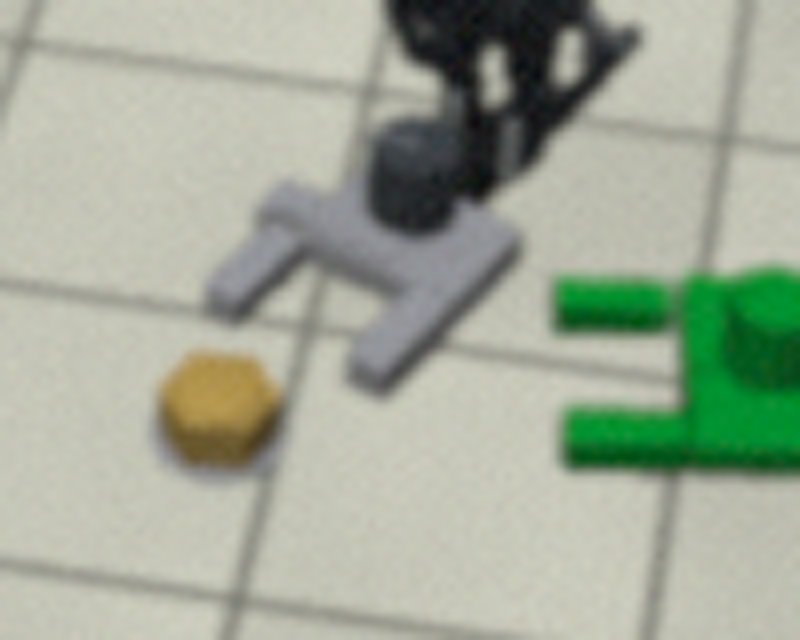

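View pics/k_top.png

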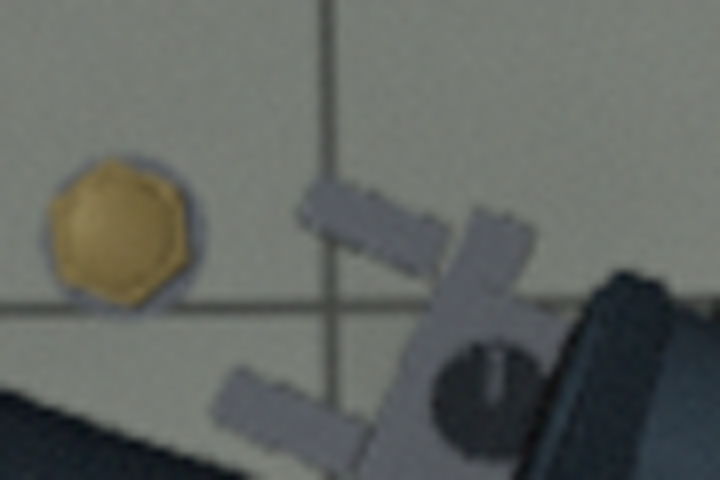

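```bash
python3 - <<'E'
from h import *
t=snap("top")
f=lambda p:((p[0]+.5)/8-.5+275,(p[1]+.5)/8-.5+165)
im=cv2.resize(t["pixels"][165:225,275:365],None,fx=8,fy=8,interpolation=cv2.INTER_CUBIC).astype(int)
m=((im[:,:,2]-im[:,:,0]>-2)&(im.max(2)<100)&(im.max(2)>45)).astype(np.uint8);m[:,:205]=0
v=cv2.convertScaleAbs(im.clip(0,255).astype(np.uint8)[:,:,::-1],alpha=1.8)
cs=[c for c in cv2.findContours(m,0,1)[0] if cv2.contourArea(c)>500]
cv2.drawContours(v,cs,-1,(0,255,0),1);cv2.imwrite("pics/km.png",v)
z=.024
P={k:onz(t,*f(p),z)[:2] for k,p in dict(mt=(300,213),mr=(418,277),ft=(240,366),fr=(370,424),ftb=(212,412),mto=(320,177)).items()}
for k in P: print(k,np.round(P[k],4))
a=lambda p,q:np.degrees(np.arctan2(*(P[q]-P[p])[::-1]));print(a('mr','mt'),a('fr','ft'))
cap=np.array([.5733,.117])
for h in(66,67,68):
    h=np.radians(h);ex=np.array([np.cos(h),np.sin(h)]);ey=np.array([-ex[1],ex[0]])
    print({k:np.round(1e3*np.array([(p-cap)@ex,(p-cap)@ey]),1).tolist() for k,p in P.items()})
E
```

```text
mt [0.5797 0.0535]
mr [0.5566 0.0123]
ft [0.5261 0.0751]
fr [0.5053 0.0298]
ftb [0.5101 0.0851]
mto [0.5923 0.0463]
60.76520579618662 65.3379656418354
{'mt': [-55.4, -31.6], 'mr': [-102.4, -27.3], 'ft': [-57.4, 26.1], 'fr': [-107.4, 26.6], 'ftb': [-54.8, 44.7], 'mto': [-56.8, -46.1]}
{'mt': [-55.9, -30.7], 'mr': [-102.9, -25.5], 'ft': [-57.0, 27.1], 'fr': [-106.9, 28.5], 'ftb': [-54.1, 45.7], 'mto': [-57.6, -45.1]}
{'mt': [-56.5, -29.7], 'mr': [-103.3, -23.7], 'ft': [-56.5, 28.1], 'fr': [-106.4, 30.4], 'ftb': [-53.2, 46.6], 'mto': [-58.4, -44.1]}
```

View pics/km.png

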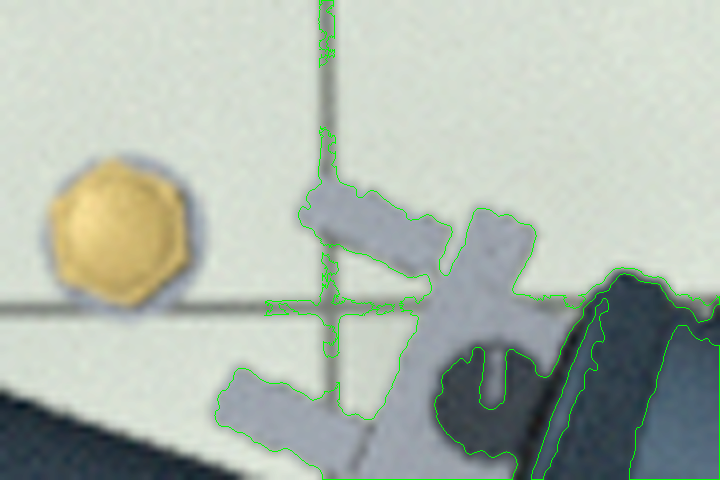

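```bash
python3 -m crank '[{"grip":1,"offset":[5,-1,0],"angular":[0,0,0]},{"grip":1,"offset":[15,-1,0],"angular":[0,0,0]},{"grip":1,"offset":[25,-1,0],"angular":[0,0,0]},{"grip":1,"offset":[35,-1,0],"angular":[0,0,0]},{"grip":1,"offset":[40,-1,0],"angular":[0,0,0]},{"grip":1,"offset":[45,-1,0],"angular":[0,0,0]},{"grip":1,"offset":[45,-1,0],"angular":[0,0,0]}]'; python3 -c "
from h import *
s=snap('side');t=snap('top')
delta((.5157,-.0042,-.012),-23)
crop(s,280,190,100,80,8,'pics/l_side.png');crop(t,275,165,90,60,8.8 and 8,'pics/l_top.png')"
```

```text
t: 9.7
tcp_pos: [0.5025, -0.0306, -0.0099]
tool_rot: [0.834, 0.552, 0.0, 0.0]
force: [-0.5, -0.4, -7.9]
finger_gap: 0.249
t 9.8 tcp [ 0.5022 -0.0313 -0.0099] yh -22.98 q [-0.285  0.748  1.885 -0.     0.509  0.117] F [ 0.1 -0.3 -6.7] M [-0.291  0.204 -0.002] gap 0.249
offset [30.2  1.9  2.1] ang [-0.01  0.01  0.02]
```

View pics/l_side.png

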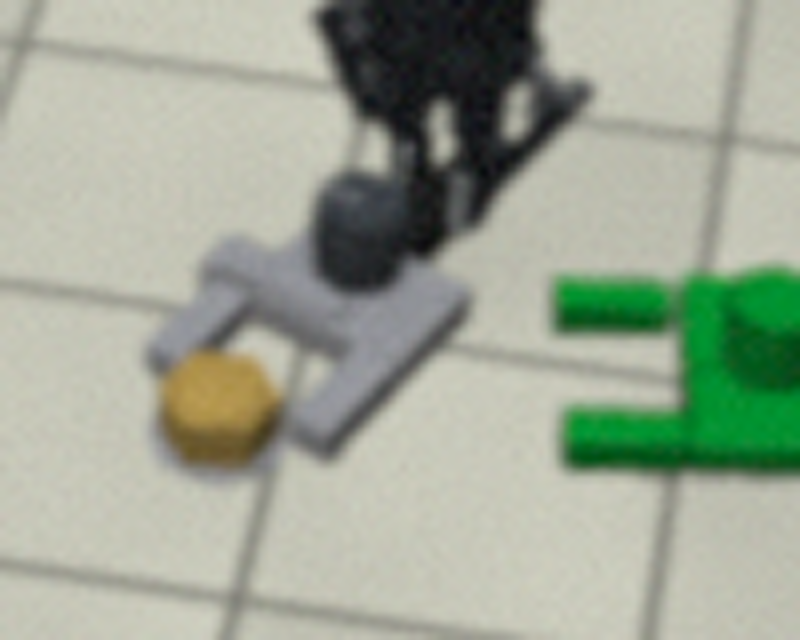

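View pics/l_top.png

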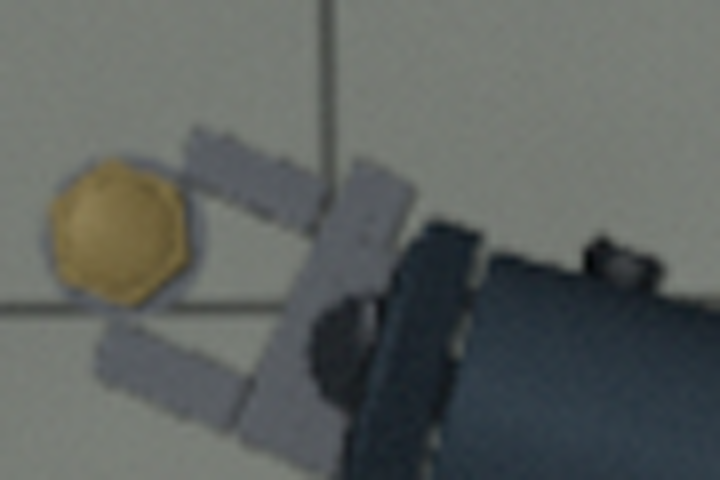

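```bash
python3 -m crank '[{"grip":1,"offset":[6,0.5,0],"angular":[0,0,0]},{"grip":1,"offset":[12,0.5,0],"angular":[0,0,0]},{"grip":1,"offset":[18,0.5,0],"angular":[0,0,0]},{"grip":1,"offset":[24,0.5,0],"angular":[0,0,0]},{"grip":1,"offset":[28,0.5,0],"angular":[0,0,0]},{"grip":1,"offset":[28,0.5,0],"angular":[0,0,0]}]'; python3 -c "
from h import *
s=snap('side');t=snap('top')
delta((.5157,-.0042,-.012),-23)
crop(s,280,190,80,60,10,'pics/m_side.png');crop(t,275,165,80,60,10,'pics/m_top.png')"
```

```text
t: 10.4
tcp_pos: [0.5139, -0.0051, -0.0099]
tool_rot: [0.834, 0.552, 0.0, 0.0]
force: [-0.1, 0.7, -7.7]
finger_gap: 0.249
t 10.5 tcp [ 0.5136 -0.0056 -0.0099] yh -22.97 q [-0.229  0.753  1.859 -0.     0.53   0.172] F [-0.6 -0.5 -7.8] M [-0.323  0.093 -0.029] gap 0.252
offset [2.1 1.4 2.1] ang [-0.01  0.01  0.03]
```

View pics/m_side.png

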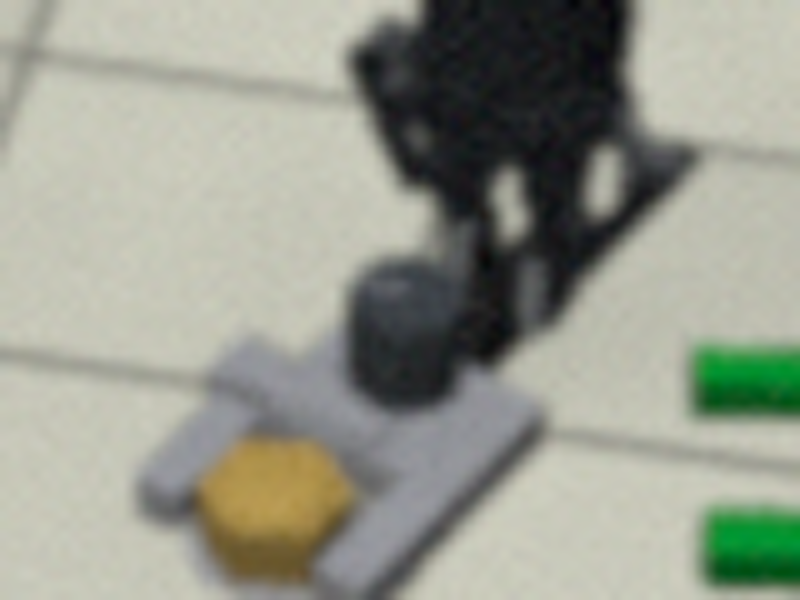

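View pics/m_top.png

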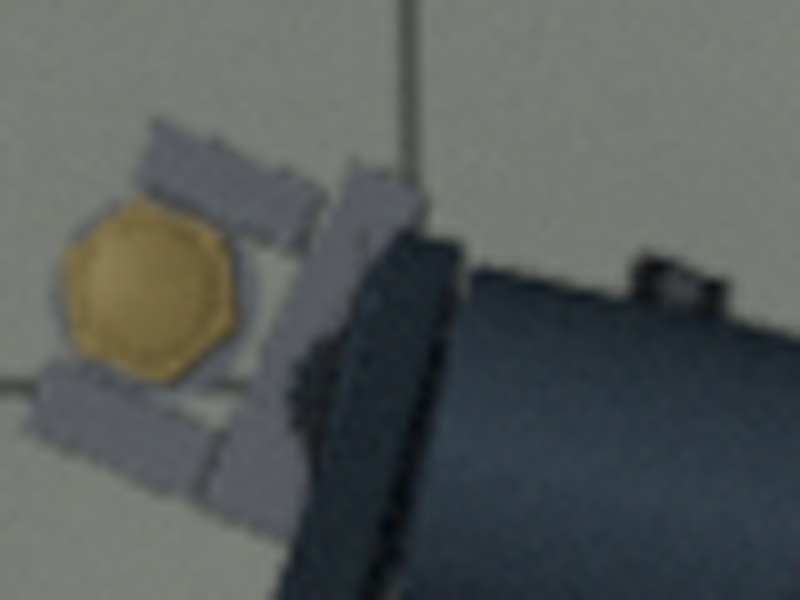

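```bash
python3 -m crank '[{"grip":1,"offset":[1.5,1.5,0],"angular":[0,0,0]},{"grip":1,"offset":[1.5,2.5,1],"angular":[0,0,0]},{"grip":1,"offset":[1.5,2.5,2],"angular":[0,0,0]},{"grip":1,"offset":[1.5,2.5,2],"angular":[0,0,0]}]'; python3 -c "
from h import *
delta((.5157,-.0042,-.012),-23)"
```

```text
t: 10.9
tcp_pos: [0.5169, -0.0056, -0.0118]
tool_rot: [0.834, 0.552, 0.0, 0.0]
force: [0.3, 0.4, -5.7]
finger_gap: 0.253
t 10.9 tcp [ 0.5169 -0.0056 -0.0118] yh -23.03 q [-0.227  0.758  1.851  0.     0.531  0.175] F [ 0.3  0.4 -5.7] M [-0.105  0.069  0.039] gap 0.253
offset [ 0.8 -1.7  0.2] ang [ 0.04 -0.01 -0.03]
```

```bash
python3 -m crank '[{"grip":1,"offset":[0,0,0.7],"angular":[0,0,0]},{"grip":0.6,"offset":[0,0,0.7],"angular":[0,0,0]},{"grip":0.4,"offset":[0,0,0.7],"angular":[0,0,0]},{"grip":0.3,"offset":[0,0,0.7],"angular":[0,0,0]},{"grip":0.3,"offset":[0,0,-20],"angular":[0,0,0]},{"grip":0.2,"offset":[0,0,-60],"angular":[0,0,0]},{"grip":0.0,"offset":[-30,0,-100],"angular":[0,0,0]},{"grip":0.0,"offset":[-60,0,-100],"angular":[0,0,0]}]'; python3 -c "
from h import *
s=snap('side');t=snap('top')
delta((.5157,-.0042,-.012),-23)
crop(s,280,190,80,60,10,'pics/n_side.png');crop(t,275,165,80,60,10,'pics/n_top.png')"
```

```text
t: 11.7
tcp_pos: [0.4967, -0.0617, 0.0927]
tool_rot: [0.833, 0.553, 0.003, 0.004]
force: [1.1, -1.0, -0.6]
finger_gap: 0.998
t 11.8 tcp [ 0.4933 -0.063   0.0898] yh -23.17 q [-3.520e-01  5.500e-01  1.861e+00 -1.000e-03  7.270e-01  5.300e-02] F [-0.2  0.7  0.4] M [0.028 0.01  0.005] gap 1.001
offset [ 62.9  -2.9 101.8] ang [ 0.2   0.02 -0.17]
```

View pics/n_side.png

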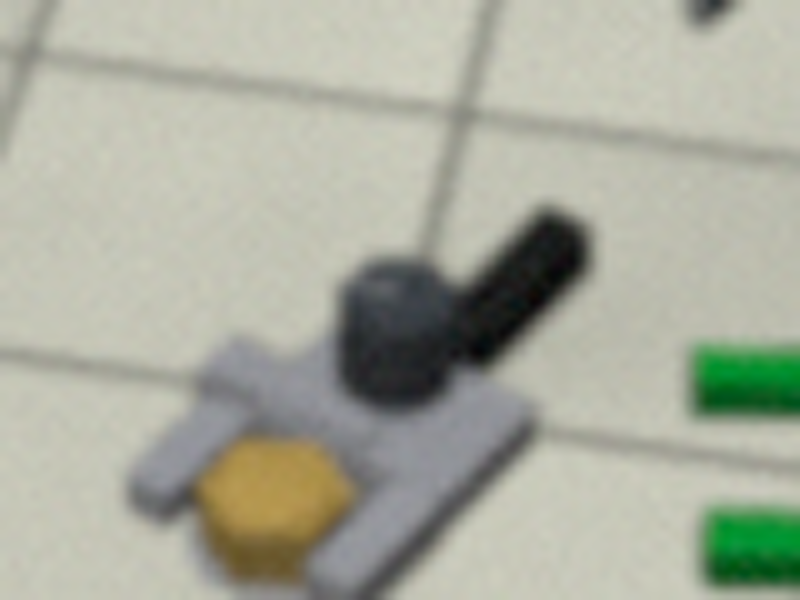

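View pics/n_top.png

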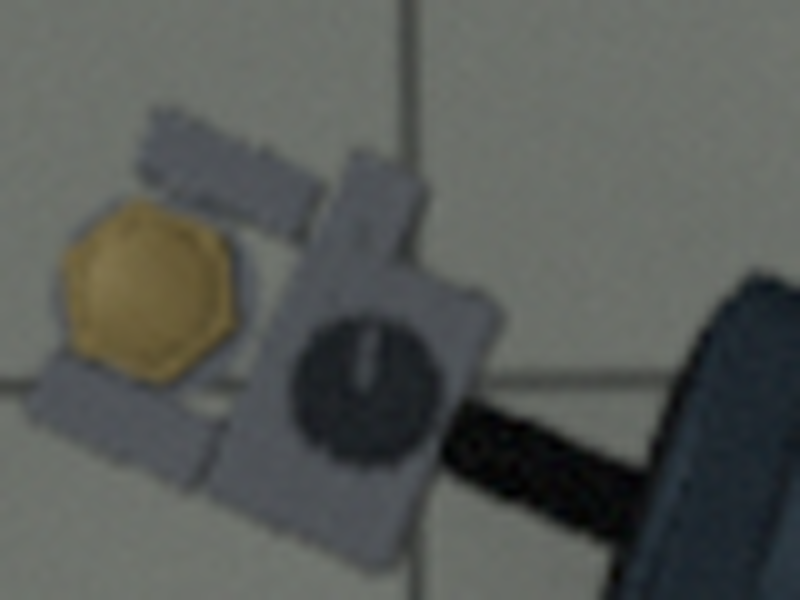

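```bash
python3 - <<'E'
from h import *
t=snap("top");s=snap("side")
ft=lambda p:((p[0]+.5)/10-.5+275,(p[1]+.5)/10-.5+165)
fs=lambda p:((p[0]+.5)/10-.5+280,(p[1]+.5)/10-.5+190)
for p in((365,385),(366,390),(368,390)): print(onz(t,*ft(p),.066))
print(onz(s,*fs((393,283)),.066), tri(t,ft((366,388)),s,fs((393,283))))
delta((.54,.05,.1),17)
E
```

```text
[0.54441212 0.05506278 0.066     ]
[0.54306109 0.05480683 0.066     ]
[0.54305451 0.05426784 0.066     ]
[0.54676121 0.05069893 0.066     ] (array([0.54478962, 0.05480029, 0.06970268]), np.float64(0.0027173030616804475))
t 11.9 tcp [ 0.493  -0.0609  0.0884] yh -23.1 q [-0.348  0.553  1.861  0.     0.727  0.054] F [-0.3  0.3  0. ] M [0.017 0.043 0.004] gap 1.002
offset [120.4  -0.3 -11.5] ang [ 3.00e-02 -1.00e-02 -4.01e+01]
```

```bash
python3 -m crank '[{"grip":0,"offset":[40,0,-10],"angular":[0,0,-8]},{"grip":0,"offset":[80,0,-10],"angular":[0,0,-16]},{"grip":0,"offset":[110,1,-10],"angular":[0,0,-24]},{"grip":0,"offset":[125,1,-10],"angular":[0,0,-32]},{"grip":0,"offset":[125,1,0],"angular":[0,0,-40]},{"grip":0,"offset":[125,1,0],"angular":[0,0,-40]},{"grip":0,"offset":[125,1,0],"angular":[0,0,-40]}]'; python3 -c "
from h import *
delta((.5438,.0550,.008),17)"
```

```text
t: 12.6
tcp_pos: [0.5421, 0.0549, 0.0874]
tool_rot: [0.596, 0.803, -0.0, -0.001]
force: [0.1, -0.9, 0.0]
finger_gap: 0.997
t 12.6 tcp [0.5421 0.0549 0.0874] yh 16.89 q [-0.104  0.6    1.74   0.     0.804 -0.399] F [ 0.1 -0.9  0. ] M [-0.026  0.033  0.012] gap 0.997
offset [-0.5  1.8 79.4] ang [-0.11 -0.05 -0.11]
```

```bash
python3 -m crank '[{"grip":0,"offset":[0,1.5,30],"angular":[0,0,0]},{"grip":0,"offset":[0,1.5,55],"angular":[0,0,0]},{"grip":0,"offset":[0,1.5,70],"angular":[0,0,0]},{"grip":0,"offset":[0,1.5,79],"angular":[0,0,0]},{"grip":0,"offset":[0,1.5,79],"angular":[0,0,0]}]' 30; python3 -c "
from h import *
s=snap('side');t=snap('top')
delta((.5438,.0550,.008),17)
crop(s,280,170,80,60,10,'pics/o_side.png');crop(t,275,165,80,60,10,'pics/o_top.png')"
```

```text
t: 13.1
tcp_pos: [0.5436, 0.0543, 0.0082]
tool_rot: [0.596, 0.803, -0.001, -0.001]
force: [-0.5, 0.1, 0.6]
finger_gap: 1.0
t 13.2 tcp [0.5447 0.0543 0.0095] yh 16.94 q [-0.105  0.736  1.769  0.     0.636 -0.4  ] F [ 0.2 -0.4  0.9] M [0.005 0.032 0.003] gap 0.997
offset [ 0.9 -0.7  1.5] ang [ 0.04  0.01 -0.06]
```

View pics/o_side.png

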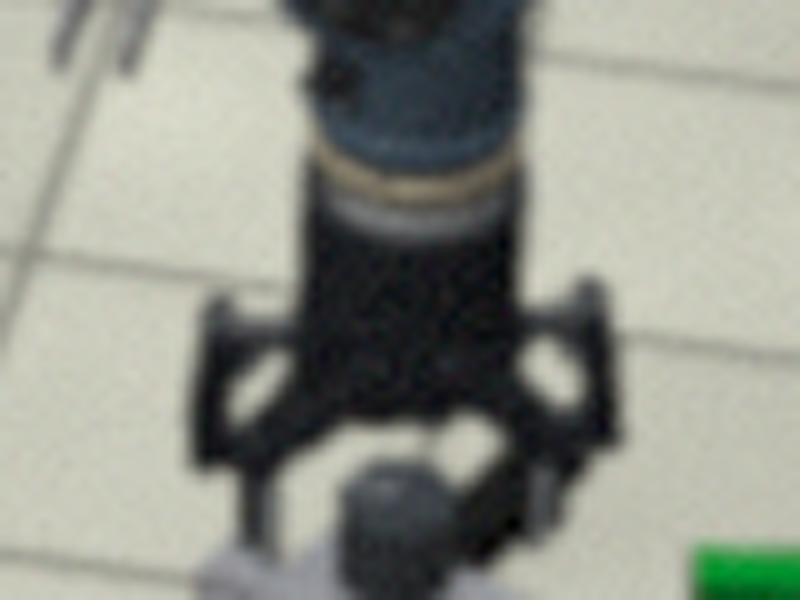

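View pics/o_top.png

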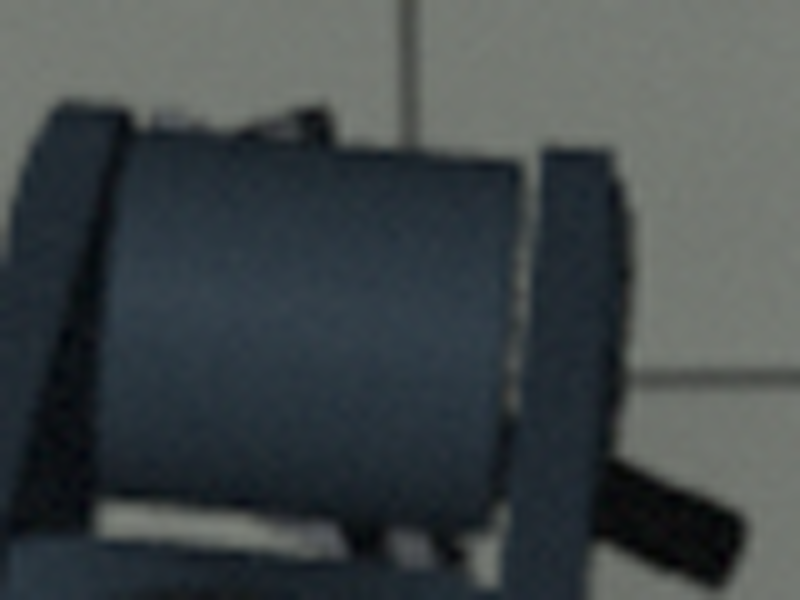

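```bash
python3 -m crank '[{"grip":0.3,"offset":[0.5,0,1],"angular":[0,0,0]},{"grip":0.5,"offset":[0.5,0,1],"angular":[0,0,0]},{"grip":1,"offset":[0.5,0,1],"angular":[0,0,0]},{"grip":1,"offset":[0.5,0,1],"angular":[0,0,0]},{"grip":1,"offset":[0.5,0,1],"angular":[0,0,0]},{"grip":1,"offset":[0.5,0,1],"angular":[0,0,0]}]' 30; python3 -c "
from h import *
s=snap('side')
delta((.5438,.0550,.008),17)
crop(s,280,180,80,60,10,'pics/p_side.png')"
```

```text
t: 13.8
tcp_pos: [0.5444, 0.055, 0.0088]
tool_rot: [0.595, 0.804, 0.0, 0.0]
force: [-0.3, -0.3, 6.5]
finger_gap: 0.46
t 13.85 tcp [0.5445 0.055  0.0088] yh 17.0 q [-0.104  0.737  1.77  -0.     0.634 -0.4  ] F [-1.5  0.2  4.5] M [-0.037  0.206  0.019] gap 0.457
offset [ 0.2 -0.6  0.8] ang [0.04 0.02 0.  ]
```

View pics/p_side.png

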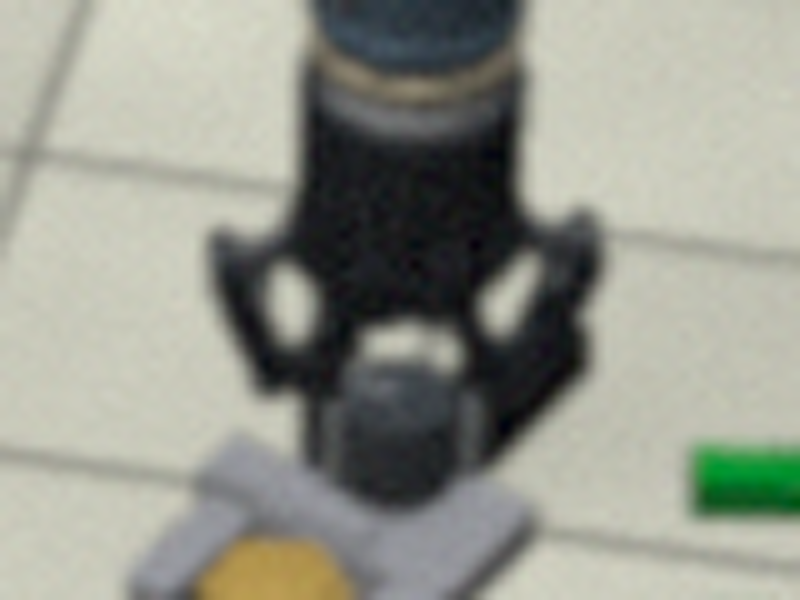

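```bash
python3 -m crank '[{"grip":1,"offset":[0,0,0],"angular":[0,0,4]},{"grip":1,"offset":[0,0,0],"angular":[0,0,10]},{"grip":1,"offset":[0,0,0],"angular":[0,0,16]},{"grip":1,"offset":[0,0,0],"angular":[0,0,22]},{"grip":1,"offset":[0,0,0],"angular":[0,0,28]},{"grip":1,"offset":[0,0,0],"angular":[0,0,34]},{"grip":1,"offset":[0,0,0],"angular":[0,0,40]},{"grip":1,"offset":[0,0,0],"angular":[0,0,46]},{"grip":1,"offset":[0,0,0],"angular":[0,0,52]},{"grip":1,"offset":[0,0,0],"angular":[0,0,56]}]'; python3 -c "
from h import *
s=snap('side')
t=snap('top')
delta((.5438,.0550,.008),-43)
crop(s,280,190,80,60,10,'pics/q_side.png')
crop(t,275,165,80,60,10,'pics/q_top.png')"
```

```text
t: 14.85
tcp_pos: [0.5442, 0.055, 0.0088]
tool_rot: [0.903, 0.429, 0.0, 0.0]
force: [-0.9, -0.0, 5.1]
finger_gap: 0.465
t 14.95 tcp [0.5442 0.055  0.0088] yh -39.08 q [-0.104  0.737  1.77   0.     0.634  0.579] F [-1.5  0.2  6.7] M [-0.075  0.215 -0.132] gap 0.456
offset [-0.3 -0.3  0.8] ang [ 0.02 -0.01  3.92]
```

View pics/q_side.png

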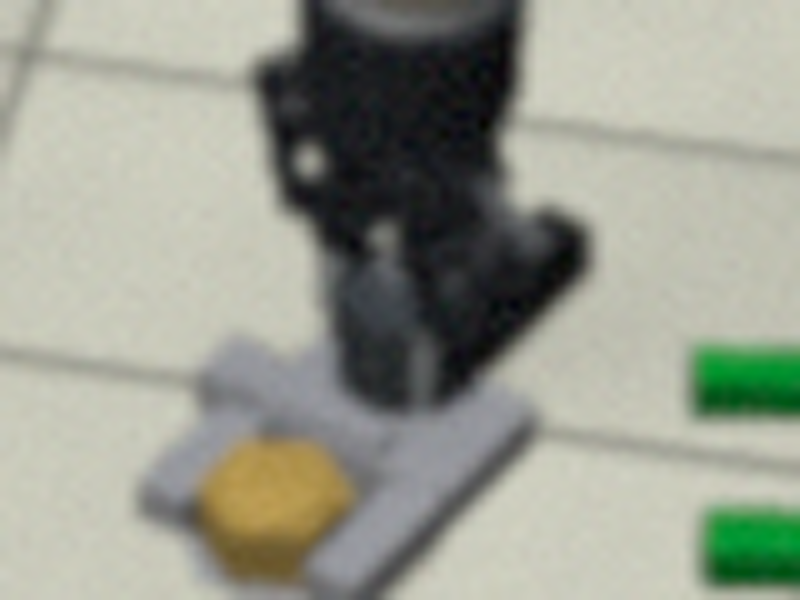

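```bash
python3 -m crank '[{"grip":1,"offset":[0,0,0],"angular":[0,0,6]},{"grip":1,"offset":[0,0,0],"angular":[0,0,12]},{"grip":1,"offset":[0,0,0],"angular":[0,0,18]},{"grip":1,"offset":[0,0,0],"angular":[0,0,24]},{"grip":1,"offset":[0,0,0],"angular":[0,0,30]},{"grip":1,"offset":[0,0,0],"angular":[0,0,34]}]'; python3 -c "
from h import *
s=snap('side')
delta((.5438,.0550,.008),-43)
crop(s,280,190,80,60,10,'pics/r_side.png')"
```

```text
t: 15.55
tcp_pos: [0.5449, 0.055, 0.0088]
tool_rot: [0.989, 0.148, 0.001, 0.0]
force: [0.5, 1.1, 5.2]
finger_gap: 0.458
t 15.6 tcp [0.545  0.055  0.0088] yh -73.13 q [-1.030e-01  7.370e-01  1.769e+00 -1.000e-03  6.330e-01  1.174e+00] F [0.3 1.5 6.2] M [0.077 0.095 0.306] gap 0.458
offset [-1.1 -0.3  0.8] ang [  0.09  -0.07 -30.13]
```

View pics/r_side.png

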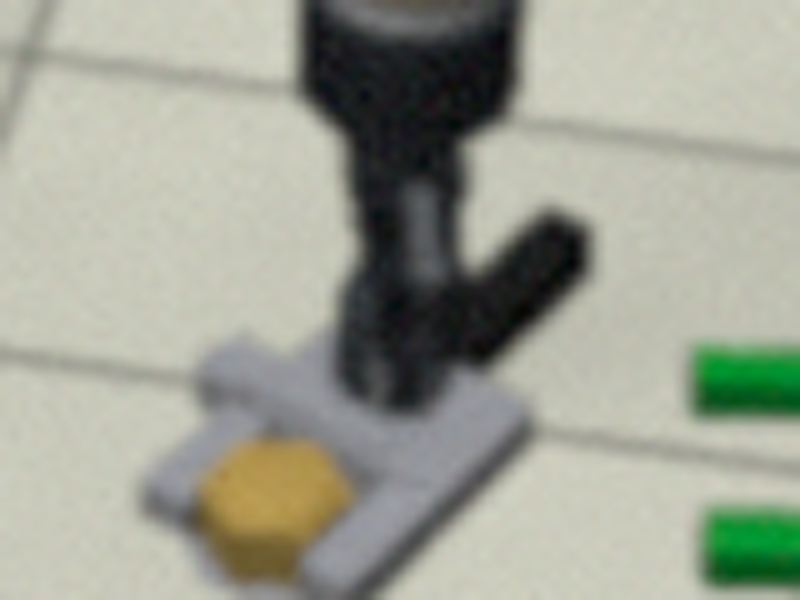

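```bash
for i in 1 2 3; do python3 -m crank '[{"grip":1,"offset":[0,0,0],"angular":[0,0,0]}]' >/dev/null; python3 -c "
from h import *
st=manip.sense();print(st['t'],np.round(st['force'],2),np.round(st['ft_torque'],3),st['tcp_pos'],round(st['q'][5],4))"; done
```

```text
15.7 [ 0.01 -0.55  4.76] [0.118 0.052 0.24 ] [0.54492521 0.0550395  0.0087982 ] 1.1696
15.8 [ 0.26 -0.65  5.84] [0.085 0.093 0.311] [0.5449356  0.05503227 0.00879428] 1.1695
15.9 [ 0.28 -0.17  4.21] [0.099 0.089 0.305] [0.54494617 0.05504315 0.00879495] 1.1695
```

```bash
python3 -m crank '[{"grip":1,"offset":[0,0,0],"angular":[0,0,2]},{"grip":1,"offset":[0,0,0],"angular":[0,0,2]},{"grip":1,"offset":[0,0,0],"angular":[0,0,2]}]' >/dev/null; for i in 1 2 3; do python3 -m crank '[{"grip":1,"offset":[0,0,0],"angular":[0,0,0]}]' >/dev/null; python3 -c "
from h import *
st=manip.sense();print(st['t'],np.round(st['force'],2),np.round(st['ft_torque'],3),st['tcp_pos'],round(st['q'][5],4),st['finger_gap'])"; done
```

```text
16.3 [1.09 0.45 3.88] [0.202 0.05  0.419] [0.54494268 0.05504208 0.00878245] 1.204 0.45796234040053097
16.4 [0.1  0.22 5.17] [0.189 0.025 0.42 ] [0.54495435 0.05507506 0.00878488] 1.2041 0.4594556101667892
16.5 [-0.03  0.95  5.07] [0.178 0.111 0.393] [0.54494161 0.05506303 0.00878632] 1.2041 0.4638503971250042
```

```bash
python3 -m crank '[{"grip":0.4,"offset":[0,0,0],"angular":[0,0,0]},{"grip":0.2,"offset":[0,0,0],"angular":[0,0,0]},{"grip":0,"offset":[0,0,0],"angular":[0,0,0]},{"grip":0,"offset":[0,0,-30],"angular":[0,0,0]},{"grip":0,"offset":[0,0,-70],"angular":[0,0,-6]},{"grip":0,"offset":[60,-20,-90],"angular":[0,0,-14]},{"grip":0,"offset":[100,-40,-90],"angular":[0,0,-22]},{"grip":0,"offset":[100,-40,-90],"angular":[0,0,-30]}]'; python3 -c "
from h import *
s=snap('side')
t=snap('top')
delta((.5157,-.0042,-.012),-23)
crop(s,280,190,80,60,10,'pics/s_side.png')
crop(t,275,165,80,60,10,'pics/s_top.png')"
```

```text
t: 17.3
tcp_pos: [0.6361, 0.1222, 0.1002]
tool_rot: [0.922, 0.386, 0.005, 0.001]
force: [-0.0, -0.3, 0.2]
finger_gap: 0.999
t 17.4 tcp [0.6319 0.1208 0.0983] yh -44.91 q [0.015 0.685 1.479 0.    0.975 0.799] F [ 0.9  0.3 -0.8] M [-0.025 -0.002 -0.001] gap 0.997
offset [-170.8    5.8  110. ] ang [  0.1   -0.08 -21.91]
```

View pics/s_side.png

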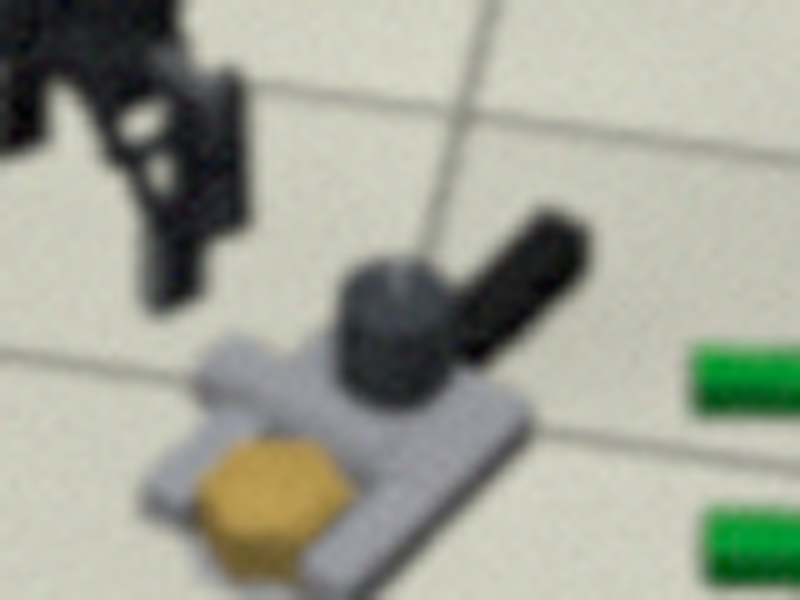

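View pics/s_top.png

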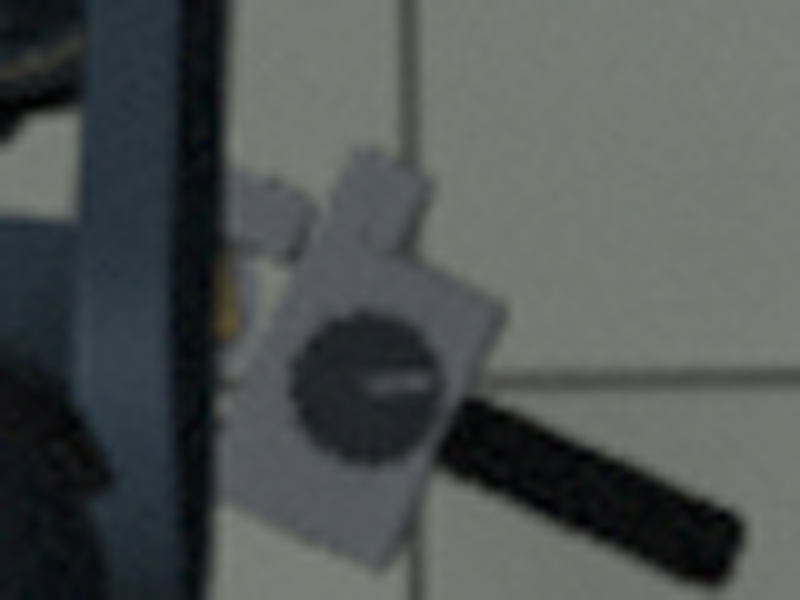

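```bash
python3 -c "
from h import *
delta((.48,-.08,.1),-23)"
```

```text
t 17.4 tcp [0.6319 0.1208 0.0983] yh -44.91 q [0.015 0.685 1.479 0.    0.975 0.799] F [ 0.9  0.3 -0.8] M [-0.025 -0.002 -0.001] gap 0.997
offset [-249.5   34.2   -2.1] ang [  0.1   -0.08 -21.91]
```

```bash
python3 -m crank '[{"grip":0,"offset":[-40,6,-2],"angular":[0,0,-7]},{"grip":0,"offset":[-85,12,-2],"angular":[0,0,-14]},{"grip":0,"offset":[-130,18,-2],"angular":[0,0,-22]},{"grip":0,"offset":[-175,24,-2],"angular":[0,0,-22]},{"grip":0,"offset":[-220,30,-2],"angular":[0,0,-22]},{"grip":0,"offset":[-249,34,-2],"angular":[0,0,-22]},{"grip":0,"offset":[-249,34,-2],"angular":[0,0,-22]},{"grip":0,"offset":[-249,34,-2],"angular":[0,0,-22]}]'; python3 -c "
from h import *
s=snap('side')
t=snap('top')
delta((.5157,-.0042,-.012),-23)
crop(s,280,190,80,60,10,'pics/u_side.png')
crop(t,275,165,80,60,10,'pics/u_top.png')"
```

```text
t: 18.2
tcp_pos: [0.477, -0.081, 0.0999]
tool_rot: [0.835, 0.55, -0.0, -0.001]
force: [0.5, 0.1, -0.9]
finger_gap: 0.998
t 18.3 tcp [ 0.4784 -0.0802  0.1   ] yh -23.06 q [-0.397  0.521  1.882  0.     0.739  0.005] F [ 0.4 -0.1  0.6] M [ 0.008 -0.045  0.02 ] gap 0.998
offset [ 84.5   4.6 112. ] ang [-0.01 -0.01 -0.06]
```

View pics/u_top.png

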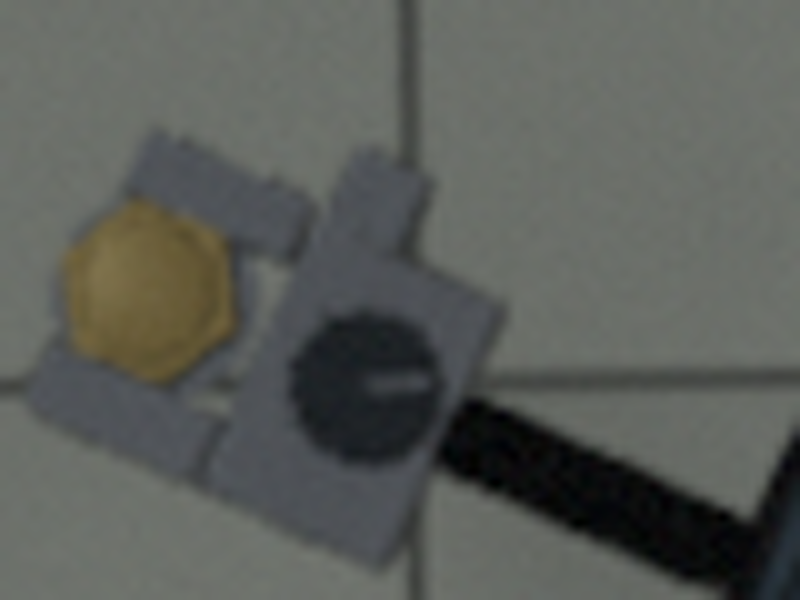

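```bash
python3 - <<'E'
from h import *
t=snap("top")
f=lambda p:((p[0]+.5)/10-.5+275,(p[1]+.5)/10-.5+165)
im=cv2.resize(t["pixels"][165:225,275:355],None,fx=10,fy=10,interpolation=cv2.INTER_CUBIC)
V=im.max(2)
m=(V<48).astype(np.uint8);m[:,:500]=0;m[:,690:]=0;m[:400]=0
# edges of handle per column
xs=np.arange(505,685,5);up=[];lo=[]
for x in xs:
    r=np.where(m[:,x])[0]; up.append(r.min());lo.append(r.max())
E=lambda x,y,z:onz(t,*f((x,y)),z)[:2]
for nm,y in(("up",up),("lo",lo),("mid",(np.array(up)+lo)/2)):
    pu=np.polyfit(xs,y,1); a=E(500,np.polyval(pu,500),.026);b=E(690,np.polyval(pu,690),.026);d=a-b
    print(nm,np.round(a,4),np.round(b,4),np.degrees(np.arctan2(d[1],d[0])))
for nm,a,b in(("outerfix",(30,405),(375,570)),("throat",(315,235),(222,430)),("movinner",(125,195),(295,260)),("movouter",(155,130),(315,200)),("back",(505,305),(385,568))):
    d=E(*a,.022)-E(*b,.022);print(nm,E(*a,.022),E(*b,.022),np.degrees(np.arctan2(d[1],d[0])))
print("knob",E(368,388,.066))
delta((.5157,-.0042,-.012),-23)
E
```

```text
up [0.5393 0.0189] [ 0.5143 -0.0339] 64.6613857747115
lo [0.5153 0.0192] [ 0.4901 -0.0335] 64.46568258399425
mid [0.5273 0.019 ] [ 0.5022 -0.0337] 64.563381294141
outerfix [0.54190311 0.15131205] [0.49442767 0.05449903] 63.87745771229249
throat [0.58893385 0.07047903] [0.53420759 0.0971767 ] -26.004976024949332
movinner [0.60098684 0.12414751] [0.58192861 0.07619203] 68.32638024163347
movouter [0.61935145 0.1155343 ] [0.59885421 0.07038829] 65.58094685633684
back [0.56845206 0.01710752] [0.49495566 0.05168717] -25.19672262459245
knob [0.54359357 0.0542624 ]
t 18.35 tcp [ 0.4787 -0.0799  0.1   ] yh -23.0 q [-0.396  0.522  1.881  0.     0.739  0.005] F [ 1.  -0.3 -0.3] M [ 0.044 -0.021  0.002] gap 0.999
offset [ 84.2   4.5 112.1] ang [ 0.   -0.01  0.  ]
```

```bash
cat >> h.py <<'E'
def capang(S,o=(265,170),z=.026,k=8):
    f=lambda p:((p[0]+.5)/k-.5+o[0],(p[1]+.5)/k-.5+o[1])
    im=cv2.resize(S["pixels"][o[1]:o[1]+45,o[0]:o[0]+50],None,fx=k,fy=k,interpolation=cv2.INTER_CUBIC).astype(float)
    out=[]
    for rel in(.25,.3,.35,.4):
        m=((im.max(2)-im[:,:,2])/np.maximum(im.max(2),1)>rel).astype(np.uint8)
        c=max(cv2.findContours(m,cv2.RETR_EXTERNAL,cv2.CHAIN_APPROX_NONE)[0],key=cv2.contourArea)
        X=np.array([onz(S,*f(p),z)[:2] for p in c[:,0].astype(float)])
        M=cv2.moments((X*1e4).astype(np.float32).reshape(-1,1,2)); cc=np.array([M["m10"],M["m01"]])/M["m00"]/1e4
        d=X-cc; r=np.linalg.norm(d,axis=1);th=np.arctan2(d[:,1],d[:,0])
        g=np.linspace(-np.pi,np.pi,720,endpoint=False);o_=np.argsort(th);rr=np.interp(g,th[o_],r[o_],period=2*np.pi)
        F=(rr*np.exp(-6j*g)).mean(); out.append([*cc,np.degrees(-np.angle(F))/6,abs(F)*1e3])
    return np.round(out,4)
E
python3 - <<'E'
from h import *
print(capang(snap("top")))
a=np.load("f0.npz"); t=snap("top"); t["pixels"]=a["t"]; print(capang(t))
print(manip.sense()["t"])
E
```

```text
[[0.5732 0.1169 7.0926 0.6668]
 [0.5731 0.1168 7.0683 0.6539]
 [0.5731 0.1168 6.7872 0.642 ]
 [0.573  0.1167 6.7475 0.6165]]
[[0.5733 0.1169 7.6377 0.6256]
 [0.5732 0.1169 7.6102 0.6199]
 [0.5732 0.1168 7.6636 0.6229]
 [0.5732 0.1167 7.8488 0.5921]]
18.45
```

```bash
python3 - <<'E'
from h import *
t=snap("top")
o=(265,170);k=8
f=lambda p:((p[0]+.5)/k-.5+o[0],(p[1]+.5)/k-.5+o[1])
def edges(px):
    im=cv2.resize(px[o[1]:o[1]+45,o[0]:o[0]+50],None,fx=k,fy=k,interpolation=cv2.INTER_CUBIC).astype(float)
    for rel in(.3,.35,.4):
        m=((im.max(2)-im[:,:,2])/np.maximum(im.max(2),1)>rel).astype(np.uint8)
        c=max(cv2.findContours(m,cv2.RETR_EXTERNAL,cv2.CHAIN_APPROX_NONE)[0],key=cv2.contourArea)
        X=np.array([onz(t,*f(p),.026)[:2] for p in c[:,0].astype(float)])-[.573,.1168]
        th=np.degrees(np.arctan2(X[:,1],X[:,0]));r=[]
        for n in(-24,36,96,156,216,276):
            s=X[abs((th-n+180)%360-180)<21]; vx,vy,x0,y0=cv2.fitLine((s*1e4).astype(np.float32),cv2.DIST_L2,0,.01,.01).ravel()
            a=np.degrees(np.arctan2(vy,vx))%60; nn=np.array([-vy,vx]); r.append((round(float((a+0)%60-30+30 if 0 else ((a-30)%60+0)-0),1),round(abs(float(nn@[x0,y0]))/10,1)))
        print(rel,r)
print("now");edges(t["pixels"]);print("start");edges(np.load("f0.npz")["t"])
E
```

```text
now
0.3 [(38.0, 22.4), (38.3, 23.0), (37.1, 22.7), (34.7, 22.3), (37.6, 22.8), (37.0, 22.5)]
0.35 [(37.8, 21.9), (38.7, 22.4), (35.8, 22.2), (34.5, 21.8), (37.9, 22.4), (36.8, 22.0)]
0.4 [(37.8, 21.3), (39.0, 21.7), (35.9, 21.5), (34.6, 21.2), (37.7, 21.8), (35.7, 21.4)]
start
0.3 [(40.0, 22.3), (38.2, 23.0), (36.9, 22.7), (36.2, 21.8), (39.0, 22.9), (36.1, 22.5)]
0.35 [(40.4, 21.7), (38.6, 22.5), (36.6, 22.2), (36.0, 21.3), (39.0, 22.5), (35.9, 22.1)]
0.4 [(40.8, 21.0), (39.6, 21.7), (36.2, 21.6), (36.0, 20.5), (39.9, 22.0), (34.6, 21.4)]
```

```bash
python3 -c "
from h import *
delta((.5436,.0545,.009),-10)"
```

```text
t 18.5 tcp [ 0.4788 -0.0798  0.1   ] yh -22.92 q [-0.396  0.522  1.881  0.     0.739  0.004] F [0.2 0.6 0.1] M [ 0.008 -0.024 -0.029] gap 1.004
offset [148.9   7.4  91. ] ang [ 1.000e-02 -0.000e+00 -1.292e+01]
```

```bash
python3 -m crank '[{"grip":0,"offset":[40,2,-5],"angular":[0,0,-4]},{"grip":0,"offset":[85,4,-5],"angular":[0,0,-8]},{"grip":0,"offset":[125,6,0],"angular":[0,0,-13]},{"grip":0,"offset":[149,7,0],"angular":[0,0,-13]},{"grip":0,"offset":[149,7,0],"angular":[0,0,-13]},{"grip":0,"offset":[149,7,30],"angular":[0,0,-13]},{"grip":0,"offset":[149,7,60],"angular":[0,0,-13]},{"grip":0,"offset":[149,7,82],"angular":[0,0,-13]},{"grip":0,"offset":[149,7,91],"angular":[0,0,-13]},{"grip":0,"offset":[149,7,91],"angular":[0,0,-13]}]'; python3 -c "
from h import *
delta((.5436,.0545,.009),-10)"
```

```text
t: 19.5
tcp_pos: [0.5419, 0.0536, 0.008]
tool_rot: [0.766, 0.643, -0.001, -0.001]
force: [-0.2, -0.5, -0.1]
finger_gap: 1.002
t 19.5 tcp [0.5419 0.0536 0.008 ] yh -10.02 q [-0.107  0.738  1.774 -0.     0.633  0.068] F [-0.2 -0.5 -0.1] M [-0.011 -0.013 -0.01 ] gap 1.002
offset [ 1.2  1.5 -1. ] ang [-0.17  0.02 -0.02]
```

```bash
python3 -m crank '[{"grip":0.3,"offset":[1,1.5,-0.5],"angular":[0,0,0]},{"grip":0.5,"offset":[1,1.5,-0.5],"angular":[0,0,0]},{"grip":0.6,"offset":[1,1.5,-0.5],"angular":[0,0,0]},{"grip":1,"offset":[1,1.5,-0.5],"angular":[0,0,0]},{"grip":1,"offset":[1,1.5,-0.5],"angular":[0,0,0]},{"grip":1,"offset":[1,1.5,-0.5],"angular":[0,0,0]}]' 20; for i in 1 2; do python3 -m crank '[{"grip":1,"offset":[0,0,0],"angular":[0,0,0]}]' 40 >/dev/null; python3 -c "
from h import *
delta((.5436,.0545,.009),-10)"; done
```

```text
t: 20.1
tcp_pos: [0.5453, 0.0545, 0.0108]
tool_rot: [0.766, 0.643, 0.001, 0.001]
force: [-1.5, -0.5, 5.9]
finger_gap: 0.466
t 20.2 tcp [0.5453 0.0545 0.0109] yh -9.99 q [-0.104  0.734  1.768 -0.     0.638  0.07 ] F [-1.3  0.5  6.8] M [0.    0.132 0.035] gap 0.46
offset [-0.3 -1.7  1.9] ang [ 0.11 -0.01  0.01]
t 20.3 tcp [0.5453 0.0545 0.0109] yh -9.99 q [-0.104  0.734  1.768 -0.     0.638  0.07 ] F [-0.1  0.5  7.1] M [-0.024  0.131  0.002] gap 0.459
offset [-0.3 -1.7  1.9] ang [ 0.1  -0.    0.01]
```

```bash
for i in 1; do python3 -m crank '[{"grip":1,"offset":[-0.2,1,0],"angular":[0,0,0]},{"grip":1,"offset":[-0.2,1,0],"angular":[0,0,0]}]' 40 >/dev/null; python3 -c "
from h import *
delta((.5436,.0545,.009),-10)"; done;  python3 -m crank '[{"grip":1,"offset":[-0.2,1,0],"angular":[0,0,0]},{"grip":1,"offset":[-0.2,1,0],"angular":[0,0,0]}]' 40 >/dev/null; python3 -c "
from h import *
delta((.5436,.0545,.009),-10)
s=snap('side');crop(s,280,190,80,60,10,'pics/v_side.png')"
```

```text
t 20.5 tcp [0.5453 0.0545 0.0109] yh -9.99 q [-0.105  0.734  1.767  0.     0.641  0.07 ] F [-2.6  0.9  7.9] M [0.173 0.302 0.019] gap 0.457
offset [-0.3 -1.7  1.9] ang [-0.   -0.01  0.01]
t 20.7 tcp [0.5453 0.0545 0.0108] yh -10.0 q [-1.050e-01  7.350e-01  1.765e+00  1.000e-03  6.440e-01  6.900e-02] F [-3.7  1.9  8.9] M [0.287 0.406 0.008] gap 0.462
offset [-0.3 -1.7  1.8] ang [-0.11 -0.02  0.  ]
```

View pics/v_side.png

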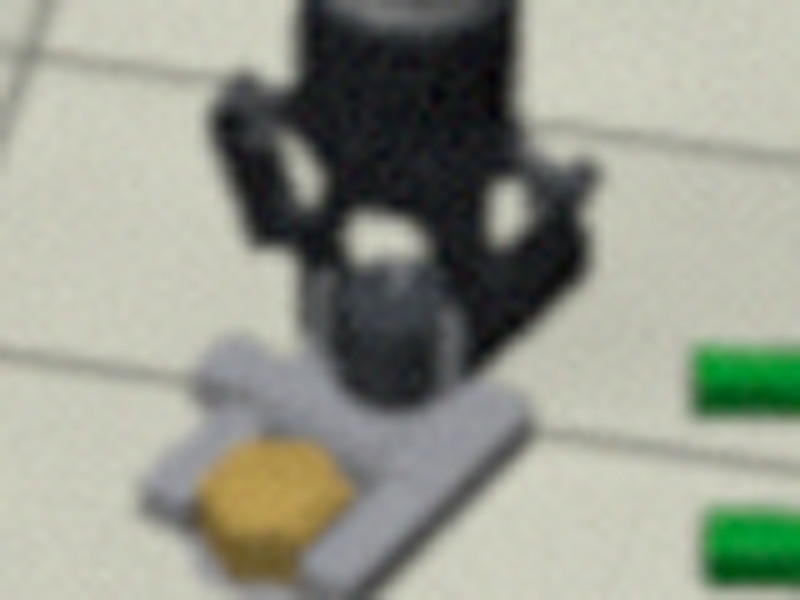

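```bash
python3 -m crank '[{"grip":1,"offset":[0,0,0],"angular":[0,0,2]},{"grip":1,"offset":[0,0,0],"angular":[0,0,4]},{"grip":1,"offset":[0,0,0],"angular":[0,0,4]}]' 40 >/dev/null; python3 -c "
from h import *
delta((.5436,.0545,.009),-10)";python3 -m crank '[{"grip":1,"offset":[-0.2,1,0],"angular":[0,0,2]},{"grip":1,"offset":[-0.2,1,0],"angular":[0,0,3]},{"grip":1,"offset":[-0.2,1,0],"angular":[0,0,3]}]' 40 >/dev/null; python3 -c "
from h import *
delta((.5436,.0545,.009),-10)"
```

```text
t 21.05 tcp [0.5453 0.0545 0.0109] yh -13.94 q [-0.104  0.735  1.765  0.     0.643  0.139] F [-4.4  2.   9.2] M [0.282 0.363 0.145] gap 0.459
offset [-0.4 -1.7  1.9] ang [-0.1   0.01 -3.94]
t 21.35 tcp [0.5453 0.0544 0.0109] yh -16.88 q [-0.105  0.735  1.764  0.     0.646  0.19 ] F [-5.1  2.8  9.8] M [0.473 0.426 0.378] gap 0.46
offset [-0.4 -1.7  1.9] ang [-0.19  0.01 -6.88]
```

```bash
python3 -m crank '[{"grip":1,"offset":[0,0.5,0],"angular":[0,0,1.5]},{"grip":1,"offset":[0,0.5,0],"angular":[0,0,1.5]},{"grip":1,"offset":[0,0.5,0],"angular":[0,0,1.5]}]' 40 >/dev/null; for i in 1 2; do python3 -m crank '[{"grip":1,"offset":[0,0,0],"angular":[0,0,0]}]' >/dev/null; python3 -c "
from h import *
delta((.5436,.0545,.009),-10)"; done
```

```text
t 21.75 tcp [0.5453 0.0544 0.0109] yh -18.37 q [-1.050e-01  7.350e-01  1.763e+00  1.000e-03  6.470e-01  2.150e-01] F [-5.9  2.6 11. ] M [0.488 0.521 0.36 ] gap 0.457
offset [-0.5 -1.6  1.9] ang [-0.24  0.01 -8.37]
t 21.85 tcp [0.5453 0.0544 0.0109] yh -18.37 q [-1.050e-01  7.350e-01  1.763e+00  1.000e-03  6.470e-01  2.150e-01] F [-6.8  5.  10.1] M [0.507 0.534 0.4  ] gap 0.459
offset [-0.5 -1.6  1.9] ang [-0.25  0.02 -8.37]
```

```bash
python3 -m crank '[{"grip":0.4,"offset":[0,-2,0],"angular":[0,0,-3]},{"grip":0.2,"offset":[0,-2.5,0],"angular":[0,0,-3]},{"grip":0,"offset":[0,-2.5,0],"angular":[0,0,-3]},{"grip":0,"offset":[0,-2.5,-35],"angular":[0,0,-3]},{"grip":0,"offset":[0,-2.5,-80],"angular":[0,0,0]},{"grip":0,"offset":[-50,-2.5,-95],"angular":[0,0,0]},{"grip":0,"offset":[-95,-2,-95],"angular":[0,0,5]},{"grip":0,"offset":[-140,-2,-95],"angular":[0,0,5]},{"grip":0,"offset":[-150,-2,-95],"angular":[0,0,5]},{"grip":0,"offset":[-150,-2,-95],"angular":[0,0,5]}]'; python3 -c "
from h import *
s=snap('side')
t=snap('top')
print(capang(t))
delta((.5157,-.0042,-.012),-23)
crop(s,280,190,80,60,10,'pics/x_side.png')
crop(t,275,165,80,60,10,'pics/x_top.png')"
```

```text
t: 22.85
tcp_pos: [0.4983, -0.09, 0.1046]
tool_rot: [0.837, 0.546, 0.0, 0.0]
force: [-0.9, -0.3, -0.7]
finger_gap: 1.001
[[0.5732 0.1169 6.4311 0.656 ]
 [0.5732 0.1169 6.5544 0.6354]
 [0.5731 0.1168 6.4687 0.623 ]
 [0.5731 0.1168 6.3365 0.5746]]
t 22.95 tcp [ 0.4987 -0.0878  0.1045] yh -23.54 q [-3.960e-01  5.340e-01  1.826e+00  1.000e-03  7.820e-01  1.500e-02] F [-0.2 -0.   0.2] M [ 0.041 -0.018  0.013] gap 1.003
offset [ 83.4 -17.7 116.5] ang [-0.02 -0.03 -0.54]
```

View pics/x_top.png

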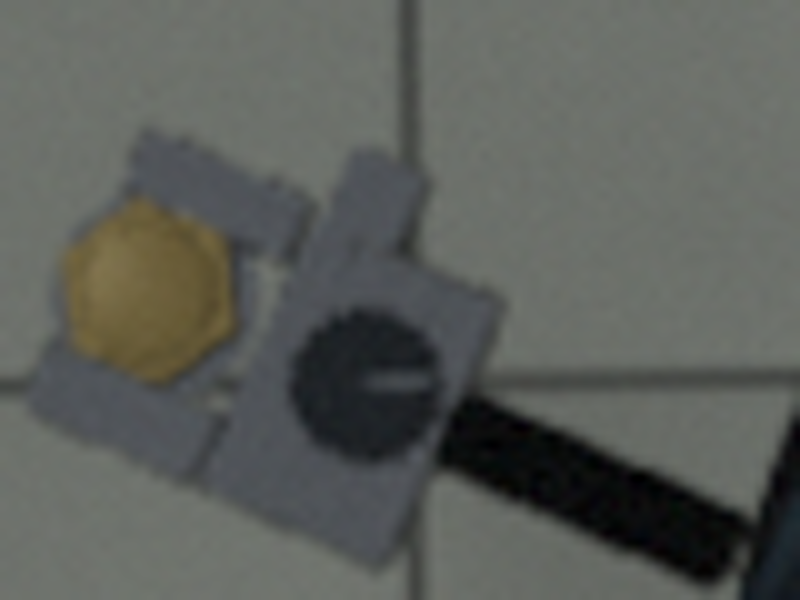

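```bash
cat >> h.py <<'E'
def handle(t,o=(275,165),w=80,hh=60,c0=490,c1=720,z=.026,k=10,rmin=400):
    f=lambda p:((p[0]+.5)/k-.5+o[0],(p[1]+.5)/k-.5+o[1])
    im=cv2.resize(t["pixels"][o[1]:o[1]+hh,o[0]:o[0]+w],None,fx=k,fy=k,interpolation=cv2.INTER_CUBIC)
    m=(im.max(2)<48).astype(np.uint8);m[:rmin]=0
    xs=np.arange(c0,c1,5);up=[];lo=[]
    for x in xs:
        r=np.where(m[:,x])[0]; up.append(r.min());lo.append(r.max())
    for nm,y in(("up",up),("lo",lo),("mid",(np.array(up)+lo)/2)):
        pu=np.polyfit(xs,y,1); a=onz(t,*f((c0,np.polyval(pu,c0))),z)[:2];b=onz(t,*f((c1,np.polyval(pu,c1))),z)[:2];d=a-b
        print(nm,np.round(a,4),np.round(b,4),round(float(np.degrees(np.arctan2(d[1],d[0]))),2))
E
python3 - <<'E'
from h import *
t=snap("top");handle(t,c1=690);handle(t,c1=660)
E
```

```text
up [0.5409 0.0216] [ 0.5154 -0.0339] 65.32
lo [0.517  0.0219] [ 0.4915 -0.0335] 65.29
mid [0.529  0.0218] [ 0.5034 -0.0337] 65.31
up [0.541  0.0216] [ 0.5191 -0.0256] 65.11
lo [0.517  0.0219] [ 0.4953 -0.0252] 65.25
mid [0.529  0.0218] [ 0.5072 -0.0254] 65.18
```

```bash
python3 -c "
from h import *
delta((.5165,-.0055,-.0115),-24.5)"
```

```text
t 23.0 tcp [ 0.4988 -0.0873  0.1045] yh -23.46 q [-3.950e-01  5.340e-01  1.826e+00  1.000e-03  7.820e-01  1.400e-02] F [0.1 0.4 0.1] M [0.003 0.    0.063] gap 1.001
offset [ 82.1 -16.3 116. ] ang [-0.02 -0.02  1.04]
```

```bash
python3 -m crank '[{"grip":0,"offset":[40,-8,0],"angular":[0,0,1]},{"grip":0,"offset":[75,-14,0],"angular":[0,0,1]},{"grip":0,"offset":[82,-16,20],"angular":[0,0,1]},{"grip":0,"offset":[82,-16,60],"angular":[0,0,1]},{"grip":0,"offset":[82,-16,95],"angular":[0,0,1]},{"grip":0.2,"offset":[82,-16,108],"angular":[0,0,1]},{"grip":0.2,"offset":[82,-16,115],"angular":[0,0,1]},{"grip":0.2,"offset":[82,-16,115],"angular":[0,0,1]}]' 60; python3 -c "
from h import *
s=snap('side')
delta((.5165,-.0055,-.0115),-24.5)
crop(s,280,190,80,60,10,'pics/y_side.png')"
```

```text
t: 23.8
tcp_pos: [0.5166, -0.0062, -0.0106]
tool_rot: [0.841, 0.541, -0.0, -0.0]
force: [-0.7, 0.1, 0.5]
finger_gap: 0.799
t 23.85 tcp [ 0.5172 -0.0065 -0.0099] yh -24.46 q [-0.229  0.754  1.851  0.     0.536  0.198] F [ 0.3  0.4 -0.3] M [-0.004  0.026  0.036] gap 0.798
offset [ 0.7 -1.   1.6] ang [ 0.06 -0.01  0.04]
```

View pics/y_side.png

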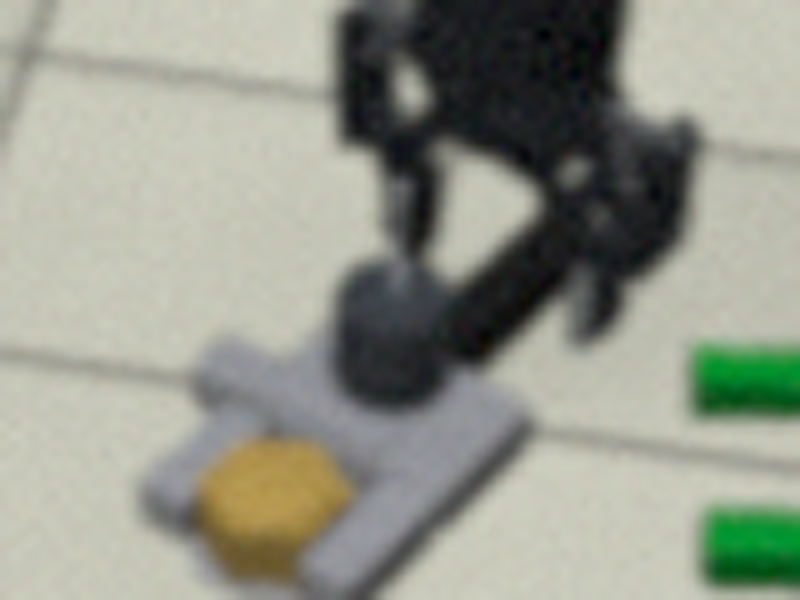

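```bash
python3 -m crank '[{"grip":0.4,"offset":[0,-1,1],"angular":[0,0,0]},{"grip":0.6,"offset":[0,-1,1],"angular":[0,0,0]},{"grip":0.75,"offset":[0,-1,1],"angular":[0,0,0]},{"grip":1,"offset":[0,-1,1],"angular":[0,0,0]},{"grip":1,"offset":[0,-1,1],"angular":[0,0,0]},{"grip":1,"offset":[0,-1,1],"angular":[0,0,0]}]' 40; python3 - <<'E'
from h import *
delta((.5165,-.0055,-.0115),-24.5)
st=manip.sense();R=Ro.from_quat(st["tool_rot"]);c=np.array([.5732,.1168]);p=st["tcp_pos"]
print("radius",np.linalg.norm(p[:2]-c))
for a in range(6,67,6):
    q=np.radians(a);M=np.array([[np.cos(q),-np.sin(q)],[np.sin(q),np.cos(q)]])
    n=np.array([*(c+M@(p[:2]-c)),p[2]]);print(a,np.round(R.inv().apply(n-p)*1e3,1))
E
```

```text
t: 24.45
tcp_pos: [0.517, -0.007, -0.0102]
tool_rot: [0.841, 0.541, 0.001, 0.001]
force: [-0.5, -1.9, 5.1]
finger_gap: 0.272
t 24.45 tcp [ 0.517  -0.007  -0.0102] yh -24.54 q [-0.23   0.755  1.853 -0.     0.531  0.199] F [-0.5 -1.9  5.1] M [-0.133  0.021 -0.169] gap 0.272
offset [ 1.1 -1.   1.3] ang [ 0.18 -0.04 -0.04]
radius 0.1359426667244834
6 [ 0.8 14.2  0. ]
12 [ 3.  28.3  0.1]
18 [ 6.7 42.   0.1]
24 [11.9 55.3  0.2]
30 [18.3 67.9  0.2]
36 [26.1 79.9  0.3]
42 [35.1 90.9  0.3]
48 [ 45.2 100.9   0.4]
54 [ 56.3 109.9   0.4]
60 [ 68.2 117.6   0.4]
66 [ 80.9 124.    0.4]
```

```bash
python3 -m crank '[{"grip":1,"offset":[0.2,7.1,0],"angular":[0,0,-3]},{"grip":1,"offset":[0.8,14.2,0],"angular":[0,0,-6]},{"grip":1,"offset":[1.7,21.3,0],"angular":[0,0,-9]},{"grip":1,"offset":[3,28.3,0],"angular":[0,0,-12]},{"grip":1,"offset":[4.7,35.2,0],"angular":[0,0,-15]},{"grip":1,"offset":[6.7,42,0],"angular":[0,0,-18]},{"grip":1,"offset":[9.1,48.7,0],"angular":[0,0,-21]},{"grip":1,"offset":[11.9,55.3,0],"angular":[0,0,-24]},{"grip":1,"offset":[14.9,61.7,0],"angular":[0,0,-27]},{"grip":1,"offset":[18.3,67.9,0],"angular":[0,0,-30]}]' 80; python3 -c "
from h import *
s=snap('side')
delta((.5165,-.0055,-.0115),5.5)
print(np.linalg.norm(manip.sense()['tcp_pos'][:2]-np.array([.5732,.1168])))
crop(s,280,190,80,60,10,'pics/z_side.png')"
```

```text
t: 25.45
tcp_pos: [0.5848, -0.0195, -0.01]
tool_rot: [0.674, 0.739, -0.0, 0.0]
force: [-3.8, -6.0, 7.8]
finger_gap: 0.26
t 25.5 tcp [ 0.5865 -0.0195 -0.01  ] yh 5.48 q [-2.230e-01  7.970e-01  1.672e+00 -1.000e-03  6.710e-01 -3.190e-01] F [-2.2 -4.7  7.3] M [-0.717  0.161 -0.46 ] gap 0.257
offset [ 20.6 -68.3   1.3] ang [ 0.11  0.06 -0.02]
0.13693303193499748
```

View pics/z_side.png

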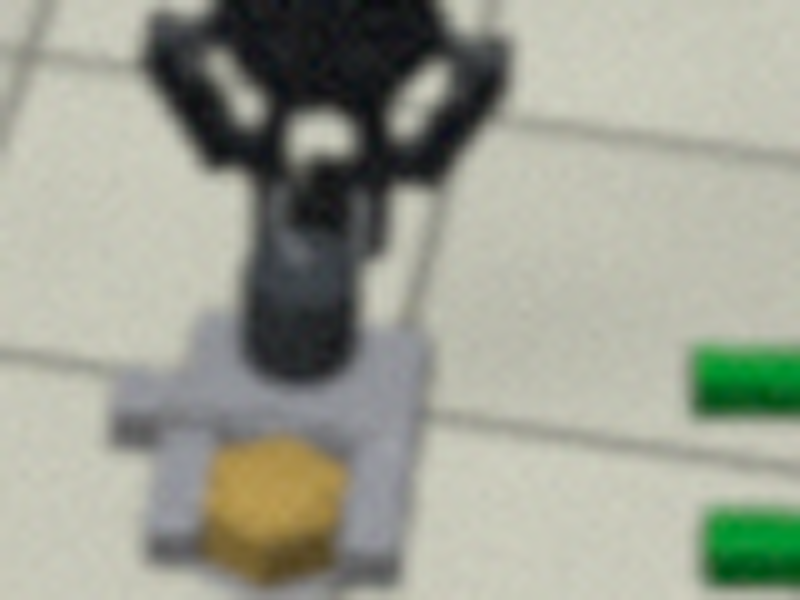

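```bash
python3 -m crank '[{"grip":1,"offset":[0.2,7.1,0],"angular":[0,0,-3]},{"grip":1,"offset":[0.8,14.2,0],"angular":[0,0,-6]},{"grip":1,"offset":[1.7,21.3,0],"angular":[0,0,-9]},{"grip":1,"offset":[3,28.3,0],"angular":[0,0,-12]},{"grip":1,"offset":[4.7,35.2,0],"angular":[0,0,-15]},{"grip":1,"offset":[6.7,42,0],"angular":[0,0,-18]},{"grip":1,"offset":[9.1,48.7,0],"angular":[0,0,-21]},{"grip":1,"offset":[11.9,55.3,0],"angular":[0,0,-24]},{"grip":1,"offset":[14.9,61.7,0],"angular":[0,0,-27]},{"grip":1,"offset":[18.3,67.9,0],"angular":[0,0,-30]}]' 80; python3 -c "
from h import *
s=snap('side');t=snap('top')
delta((.6539,0.0012,-.0105),35.5)
print(np.linalg.norm(manip.sense()['tcp_pos'][:2]-np.array([.5732,.1168])))
print(capang(t))
crop(s,260,190,80,60,10,'pics/A_side.png');crop(t,265,145,80,60,10,'pics/A_top.png')"
```

```text
t: 26.5
tcp_pos: [0.6528, 0.0043, -0.01]
tool_rot: [0.459, 0.889, -0.0, 0.002]
force: [2.0, -7.0, 4.2]
finger_gap: 0.258
t 26.6 tcp [ 0.654  0.005 -0.01 ] yh 35.48 q [-0.162  0.849  1.494 -0.002  0.792 -0.78 ] F [ 3.1 -4.3  2.8] M [-0.643 -0.393 -0.138] gap 0.255
offset [-3.1 -2.3  0.5] ang [ 0.22  0.31 -0.03]
0.1378975446553601
[[ 0.5821  0.1233 -8.5204  0.4724]
 [ 0.5822  0.1234 -8.0861  0.5246]
 [ 0.5824  0.1234 -7.8349  0.595 ]
 [ 0.5828  0.1235 -6.3966  0.6359]]
```

View pics/A_side.png

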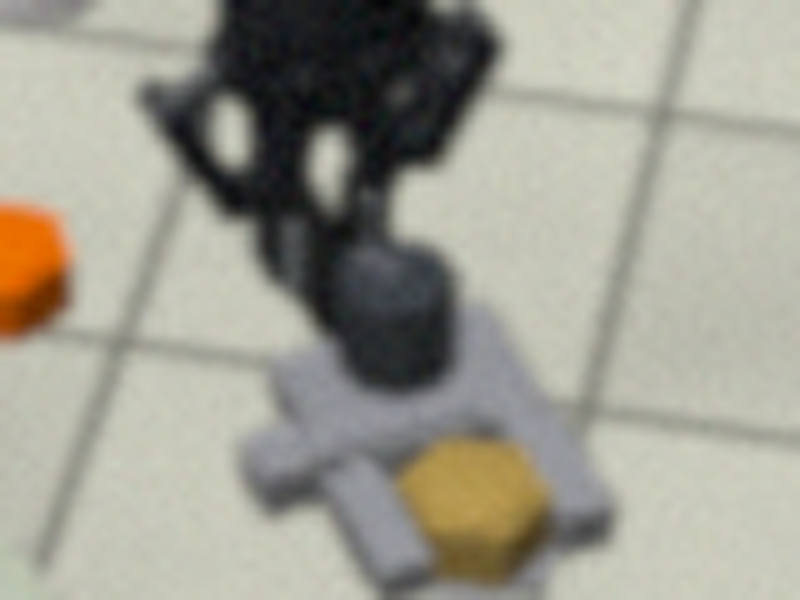

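View pics/A_top.png

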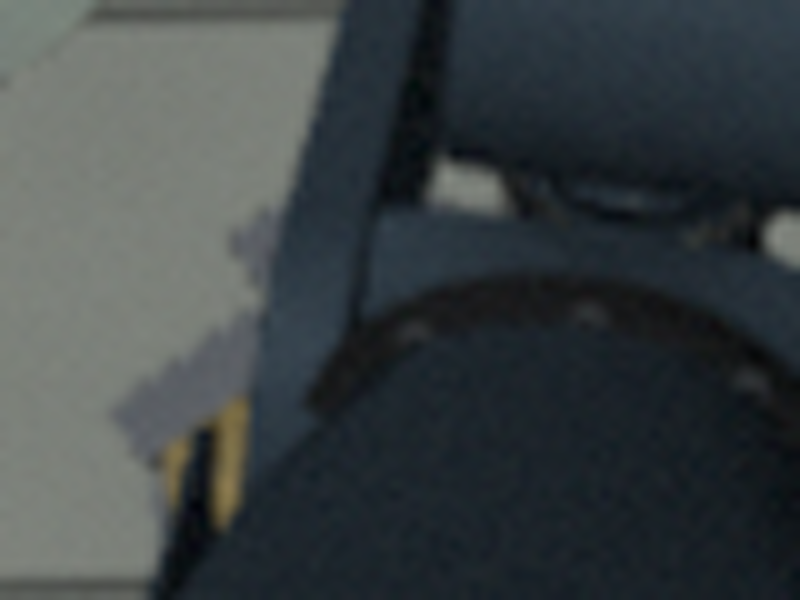

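```bash
python3 -m crank '[{"grip":0.6,"offset":[0,0,0],"angular":[0,0,0]},{"grip":0.4,"offset":[0,0,0],"angular":[0,0,0]},{"grip":0.2,"offset":[0,0,0],"angular":[0,0,0]},{"grip":0.2,"offset":[0,0,-30],"angular":[0,0,0]},{"grip":0.1,"offset":[0,0,-75],"angular":[0,0,0]},{"grip":0,"offset":[-35,0,-100],"angular":[0,0,0]},{"grip":0,"offset":[-80,0,-100],"angular":[0,0,0]},{"grip":0,"offset":[-125,0,-100],"angular":[0,0,0]},{"grip":0,"offset":[-170,0,-100],"angular":[0,0,0]},{"grip":0,"offset":[-190,0,-100],"angular":[0,0,0]}]'; python3 -c "
from h import *
s=snap('side');t=snap('top')
delta((.6539,0.0012,-.0105),35.5)
print(capang(t))
crop(s,260,190,80,60,10,'pics/B_side.png');crop(t,265,145,80,60,10,'pics/B_top.png')"
```

```text
t: 27.6
tcp_pos: [0.7628, -0.1516, 0.0884]
tool_rot: [0.459, 0.888, -0.0, 0.001]
force: [-0.9, 0.3, 0.4]
finger_gap: 1.0
t 27.7 tcp [ 0.7621 -0.1511  0.0879] yh 35.32 q [-0.339  0.863  1.086 -0.     1.191 -0.955] F [-0.3 -0.3  0.5] M [-0.002 -0.052  0.011] gap 1.002
offset [186.9  -0.3  98.1] ang [ 0.02  0.07 -0.18]Traceback (most recent call last):
  File "<string>", line 5, in <module>
    print(capang(t))
          ~~~~~~^^^
  File "h.py", line 34, in capang
    c=max(cv2.findContours(m,cv2.RETR_EXTERNAL,cv2.CHAIN_APPROX_NONE)[0],key=cv2.contourArea)
ValueError: max() iterable argument is empty
```

```bash
python3 -c "
from h import *
delta((.58,-.27,.15),0)"
```

```text
t 27.7 tcp [ 0.7621 -0.1511  0.0879] yh 35.32 q [-0.339  0.863  1.086 -0.     1.191 -0.955] F [-0.3 -0.3  0.5] M [-0.002 -0.052  0.011] gap 1.002
offset [   8.1 -217.3  -62.2] ang [ 0.04  0.06 35.32]
```

```bash
python3 -c "
from h import *
s=snap('side');t=snap('top')
a=np.load('f0.npz')
print(onz(t,387,107,.095),onz(t,385,115,0))
print(proj(s,(.76,-.17,.0)))
cv2.imwrite('pics/B_sidef.png',s['pixels'][:,:,::-1])"
```

```text
[ 0.79529834 -0.14995683  0.095     ] [ 0.80108623 -0.16018816  0.        ]
[274.08471933 186.18530365]
```

View pics/B_sidef.png

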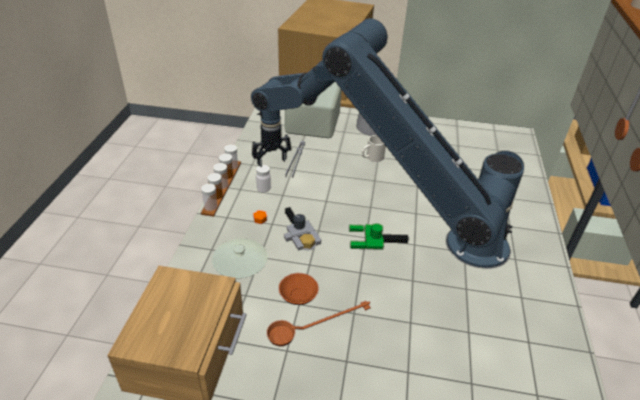

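```bash
python3 -m crank '[{"grip":0,"offset":[0,0,-40],"angular":[0,0,0]},{"grip":0,"offset":[0,0,-70],"angular":[0,0,0]},{"grip":0,"offset":[0,-40,-70],"angular":[0,0,5]},{"grip":0,"offset":[0,-85,-70],"angular":[0,0,10]},{"grip":0,"offset":[3,-130,-70],"angular":[0,0,15]},{"grip":0,"offset":[5,-170,-70],"angular":[0,0,20]},{"grip":0,"offset":[8,-205,-70],"angular":[0,0,20]},{"grip":0,"offset":[8,-217,-70],"angular":[0,0,20]},{"grip":0,"offset":[8,-217,-70],"angular":[0,0,20]}]'; python3 -c "
from h import *
s=snap('side');t=snap('top')
delta((.6539,0.0012,-.0105),35.5)
crop(s,260,190,80,60,10,'pics/B_side.png');crop(t,265,145,80,60,10,'pics/B_top.png')
cv2.imwrite('pics/B_topf.png',t['pixels'][:,:,::-1])
print(capang(t))"
```

```text
t: 28.7
tcp_pos: [0.5784, -0.2665, 0.1588]
tool_rot: [0.606, 0.796, 0.0, -0.001]
force: [1.1, 0.3, -0.4]
finger_gap: 1.003
t 28.8 tcp [ 0.5807 -0.2661  0.1589] yh 15.56 q [-6.050e-01  6.040e-01  1.446e+00  1.000e-03  1.091e+00 -8.770e-01] F [ 0.2 -0.2  0.6] M [ 0.048 -0.023 -0.031] gap 0.999
offset [237.8 142.  169.5] ang [  0.06   0.   -19.94]
[[0.5736 0.1171 4.0993 0.6856]
 [0.5736 0.1171 4.0137 0.6739]
 [0.5736 0.1171 3.8448 0.6672]
 [0.5736 0.117  3.5988 0.6114]]
```

View pics/B_side.png

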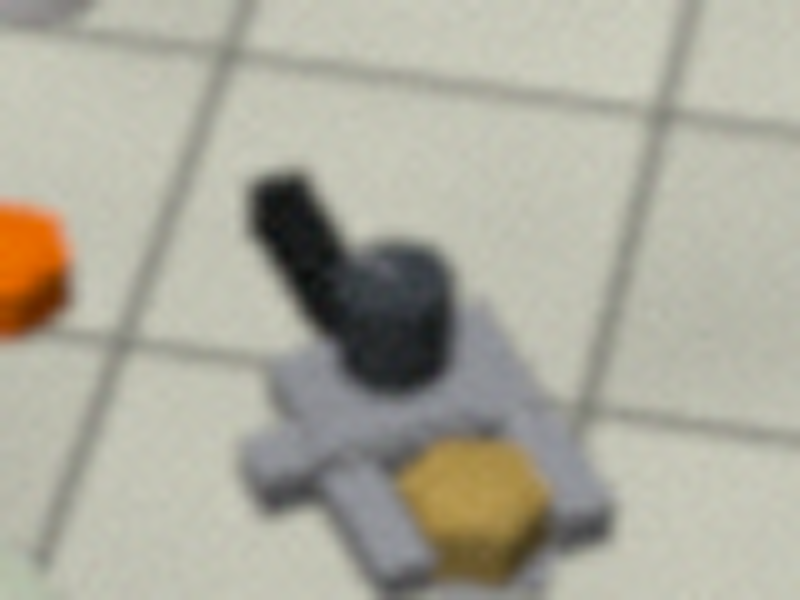

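View pics/B_top.png

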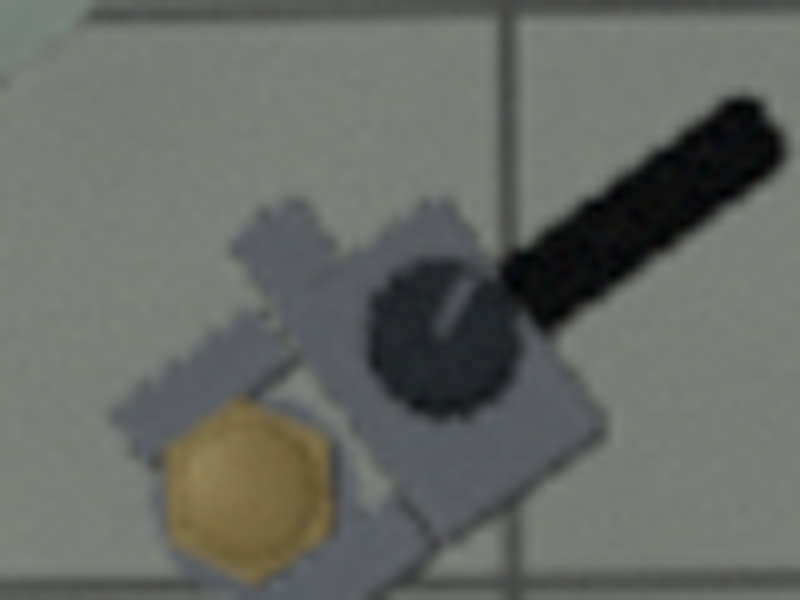

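View pics/B_topf.png

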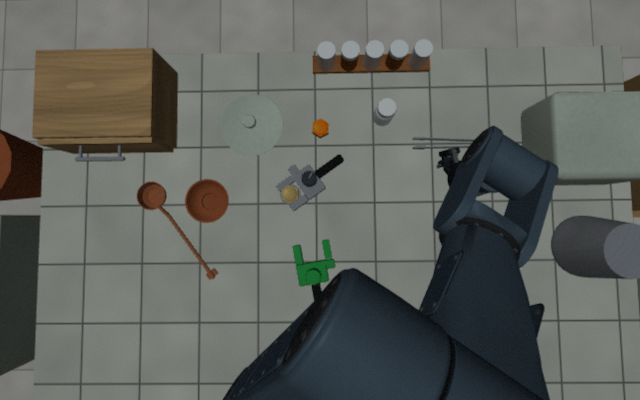

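```bash
python3 - <<'E'
from h import *
t=snap("top")
o=(265,145);k=10
f=lambda p:((p[0]+.5)/k-.5+o[0],(p[1]+.5)/k-.5+o[1])
im=cv2.resize(t["pixels"][145:205,265:345],None,fx=k,fy=k,interpolation=cv2.INTER_CUBIC)
m=(im.max(2)<48).astype(np.uint8)
xs=np.arange(550,725,5);up=[];lo=[]
for x in xs:
    r=np.where(m[:340,x])[0]; up.append(r.min());lo.append(r.max())
for nm,y in(("up",up),("lo",lo),("mid",(np.array(up)+lo)/2)):
    p=np.polyfit(xs,y,1);a=onz(t,*f((550,np.polyval(p,550))),.026)[:2];b=onz(t,*f((720,np.polyval(p,720))),.026)[:2];d=a-b
    print(nm,a,b,np.degrees(np.arctan2(d[1],d[0])))
h=max(cv2.findContours(m,0,1)[0],key=cv2.contourArea)
X=lambda p,z=.022:onz(t,*f(p),z)[:2]
print("knob",X((442,337),.066),"hend",X((762,130),.026))
for nm,a,b in(("throat",(305,365),(395,495)),("movinner",(150,462),(300,358)),("back",(455,205),(600,420))):
    d=X(a)-X(b);print(nm,X(a),X(b),np.degrees(np.arctan2(d[1],d[0])))
print(capang(t), manip.sense()["t"])
E
```

```text
up [0.64574429 0.03163901] [ 0.67958846 -0.01676741] 124.95998298054434
lo [0.61807717 0.03195975] [ 0.65196122 -0.01636215] 125.03872034488298
mid [0.63189843 0.03179952] [ 0.66576261 -0.0165646 ] 124.99940606606587
knob [0.61165243 0.06061536] hend [ 0.67367883 -0.02852527]
throat [0.60920604 0.10143189] [0.57202873 0.07627899] 34.08094461739012
movinner [0.58225743 0.14548691] [0.61121453 0.10283395] 124.17258117085305
back [0.65419412 0.05853545] [0.59249726 0.01821507] 33.16558217542987
[[0.5736 0.1171 4.2353 0.6901]
 [0.5735 0.1171 4.3266 0.6701]
 [0.5735 0.1171 4.1526 0.6487]
 [0.5735 0.117  4.281  0.6035]] 28.85
```

```bash
python3 -c "
from h import *
delta((.6502,.0057,.10),35)"
```

```text
t 28.85 tcp [ 0.5811 -0.266   0.1588] yh 15.59 q [-6.040e-01  6.040e-01  1.445e+00  1.000e-03  1.091e+00 -8.770e-01] F [-0.5  0.1  0.3] M [-0.016  0.033 -0.012] gap 1.0
offset [243.1 139.5  58.9] ang [  0.06   0.02 -19.41]
```

```bash
python3 -m crank '[{"grip":0,"offset":[40,23,0],"angular":[0,0,-5]},{"grip":0,"offset":[80,46,0],"angular":[0,0,-10]},{"grip":0,"offset":[120,69,10],"angular":[0,0,-15]},{"grip":0,"offset":[160,92,20],"angular":[0,0,-19]},{"grip":0,"offset":[200,115,40],"angular":[0,0,-19]},{"grip":0,"offset":[230,132,55],"angular":[0,0,-19]},{"grip":0,"offset":[243,139,59],"angular":[0,0,-19]},{"grip":0,"offset":[243,139,59],"angular":[0,0,-19]},{"grip":0.2,"offset":[243,139,59],"angular":[0,0,-19]}]' 40; python3 -c "
from h import *
delta((.6502,.0057,-.011),35)"
```

```text
t: 29.75
tcp_pos: [0.6495, 0.0039, 0.0999]
tool_rot: [0.465, 0.885, -0.0, 0.001]
force: [-0.2, -0.0, 0.6]
finger_gap: 0.855
t 29.75 tcp [0.6495 0.0039 0.0999] yh 34.58 q [-1.65e-01  6.90e-01  1.46e+00 -1.00e-03  9.90e-01 -7.68e-01] F [-0.2 -0.   0.6] M [-0.041  0.003  0.005] gap 0.855
offset [  1.3   1.6 110.9] ang [ 0.02  0.07 -0.42]
```

```bash
python3 -m crank '[{"grip":0.2,"offset":[1,1,40],"angular":[0,0,-0.4]},{"grip":0.2,"offset":[1,1,75],"angular":[0,0,-0.4]},{"grip":0.2,"offset":[1,1,100],"angular":[0,0,-0.4]},{"grip":0.2,"offset":[1,1,110],"angular":[0,0,-0.4]},{"grip":0.4,"offset":[1,1,110],"angular":[0,0,-0.4]},{"grip":0.6,"offset":[1,1,110],"angular":[0,0,-0.4]},{"grip":0.8,"offset":[1,1,110],"angular":[0,0,-0.4]},{"grip":1,"offset":[1,1,110],"angular":[0,0,-0.4]},{"grip":1,"offset":[1,1,110],"angular":[0,0,-0.4]},{"grip":1,"offset":[1,1,110],"angular":[0,0,-0.4]}]' 40; python3 -c "
from h import *
delta((.6502,.0057,-.011),35)
s=snap('side');crop(s,260,190,80,60,10,'pics/C_side.png')"
```

```text
t: 30.75
tcp_pos: [0.6516, 0.0049, -0.008]
tool_rot: [0.463, 0.886, 0.001, 0.003]
force: [1.6, -0.7, 6.2]
finger_gap: 0.269
t 30.75 tcp [ 0.6516  0.0049 -0.008 ] yh 34.87 q [-0.164  0.844  1.499  0.     0.792 -0.772] F [ 1.6 -0.7  6.2] M [-0.144 -0.266 -0.334] gap 0.269
offset [ 1.5 -0.7  3. ] ang [ 0.24  0.23 -0.14]
```

View pics/C_side.png

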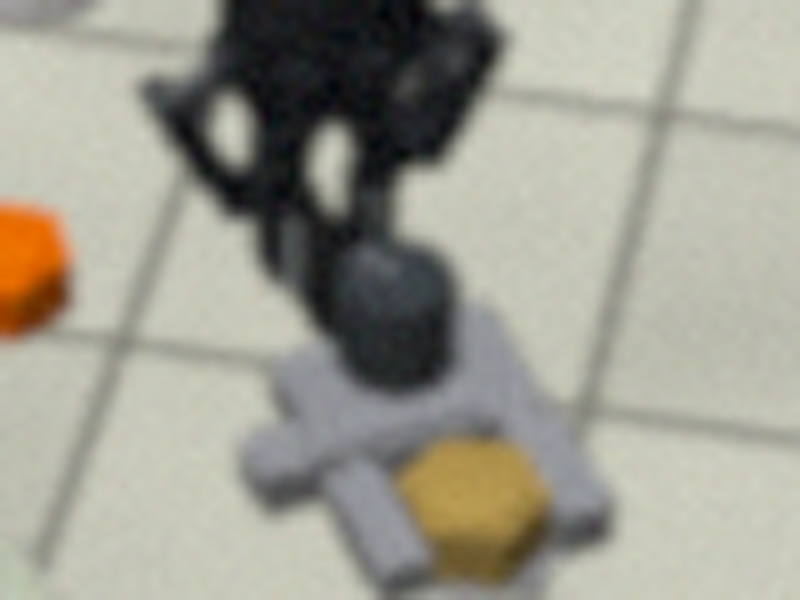

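```bash
python3 -m crank '[{"grip":1,"offset":[0,2.5,0],"angular":[0,0,-1]},{"grip":1,"offset":[0.2,5.5,0],"angular":[0,0,-2.3]},{"grip":1,"offset":[0.3,8.3,0],"angular":[0,0,-3.5]},{"grip":1,"offset":[0.3,8.3,0],"angular":[0,0,-3.5]},{"grip":1,"offset":[0.3,8.3,0],"angular":[0,0,-3.5]}]' 80; python3 -c "
from h import *
delta((.6516,.0049,-.008),35)
c=np.array([.5733,.1169]);p=manip.sense()['tcp_pos'][:2]-c;print(np.degrees(np.arctan2(p[1],p[0]))+180, np.degrees(np.arctan2(.0049-c[1],.6516-c[0]))+180)"
```

```text
t: 31.3
tcp_pos: [0.6572, 0.0088, -0.0078]
tool_rot: [0.437, 0.9, 0.0, 0.002]
force: [-1.2, -4.3, 7.9]
finger_gap: 0.257
t 31.3 tcp [ 0.6572  0.0088 -0.0078] yh 38.24 q [-1.560e-01  8.500e-01  1.482e+00 -1.000e-03  8.070e-01 -8.220e-01] F [-1.2 -4.3  7.9] M [-0.61   0.217 -0.738] gap 0.257
offset [ 0.4 -6.8  0.2] ang [0.1  0.18 3.24]
127.81965036384977 124.95767227418395
```

```bash
python3 -m crank '[{"grip":1,"offset":[0,1.5,0],"angular":[0,0,-0.6]},{"grip":1,"offset":[0,1.5,0],"angular":[0,0,-0.6]},{"grip":0.6,"offset":[0,0.5,0],"angular":[0,0,-0.6]},{"grip":0.4,"offset":[0,0.5,0],"angular":[0,0,-0.6]},{"grip":0.2,"offset":[0,0.5,0],"angular":[0,0,0]},{"grip":0.2,"offset":[0,0.5,-30],"angular":[0,0,0]},{"grip":0.1,"offset":[0,0.5,-75],"angular":[0,0,0]},{"grip":0,"offset":[0,0,-120],"angular":[0,0,0]},{"grip":0,"offset":[0,0,-160],"angular":[0,0,0]},{"grip":0,"offset":[0,0,-160],"angular":[0,0,0]}]'; python3 -c "
from h import *
delta((.58,-.27,.16),20)"
```

```text
t: 32.3
tcp_pos: [0.6601, 0.0102, 0.1563]
tool_rot: [0.435, 0.9, 0.002, 0.006]
force: [1.3, 0.7, 0.8]
finger_gap: 1.001
t 32.3 tcp [0.6601 0.0102 0.1563] yh 38.44 q [-0.153  0.629  1.4    0.     1.099 -0.824] F [1.3 0.7 0.8] M [-0.031  0.014 -0.042] gap 1.001
offset [-169.7 -236.9   -4.2] ang [ 0.59  0.46 18.44]
```

```bash
python3 -m crank '[{"grip":0,"offset":[-25,-35,-4],"angular":[0,0,3]},{"grip":0,"offset":[-50,-70,-4],"angular":[0,0,6]},{"grip":0,"offset":[-75,-105,-4],"angular":[0,0,9]},{"grip":0,"offset":[-100,-140,-4],"angular":[0,0,12]},{"grip":0,"offset":[-125,-175,-4],"angular":[0,0,15]},{"grip":0,"offset":[-150,-210,-4],"angular":[0,0,18]},{"grip":0,"offset":[-170,-237,-4],"angular":[0,0,18]},{"grip":0,"offset":[-170,-237,-4],"angular":[0,0,18]}]'; cat > m.py <<'E'
from h import *
import sys
t=snap("top");s=snap("side")
crop(s,260,190,80,60,10,f'pics/{sys.argv[1]}_side.png');crop(t,265,145,80,60,10,f'pics/{sys.argv[1]}_top.png')
o=(265,145);k=10
f=lambda p:((p[0]+.5)/k-.5+o[0],(p[1]+.5)/k-.5+o[1])
im=cv2.resize(t["pixels"][145:205,265:345],None,fx=k,fy=k,interpolation=cv2.INTER_CUBIC)
m=(im.max(2)<48).astype(np.uint8)
xs=np.arange(560,720,5);mid=[]
for x in xs:
    r=np.where(m[:340,x])[0]; mid.append((r.min()+r.max())/2)
p=np.polyfit(xs,mid,1);a=onz(t,*f((560,np.polyval(p,560))),.026)[:2];b=onz(t,*f((720,np.polyval(p,720))),.026)[:2];d=a-b
print("wrench heading",a,b,np.degrees(np.arctan2(d[1],d[0])))
print(capang(t));print(capang(snap("top")), manip.sense()["t"])
E
python3 m.py D
```

```text
t: 33.1
tcp_pos: [0.5741, -0.2744, 0.1523]
tool_rot: [0.573, 0.82, -0.001, -0.0]
force: [0.9, 0.6, 0.2]
finger_gap: 1.002
wrench heading [0.64017314 0.02888399] [ 0.67509258 -0.01670146] 127.45289862755396
[[0.5735 0.1172 7.1354 0.7084]
 [0.5735 0.1171 7.1857 0.7037]
 [0.5735 0.1171 6.9197 0.6836]
 [0.5735 0.117  6.5027 0.6425]]
[[0.5735 0.1171 7.2087 0.7149]
 [0.5735 0.1171 7.2592 0.7056]
 [0.5735 0.1171 7.283  0.6904]
 [0.5735 0.117  7.2263 0.6498]] 33.25
```

View pics/D_top.png

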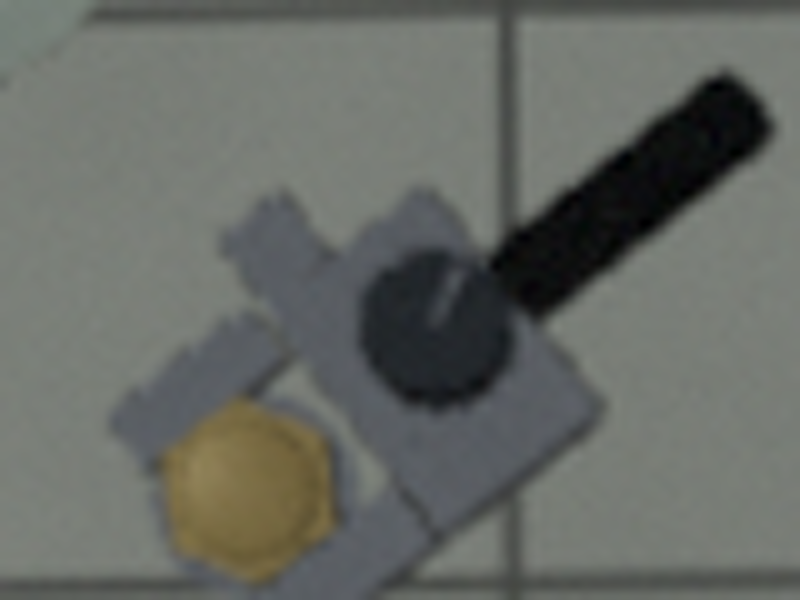

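View pics/D_side.png

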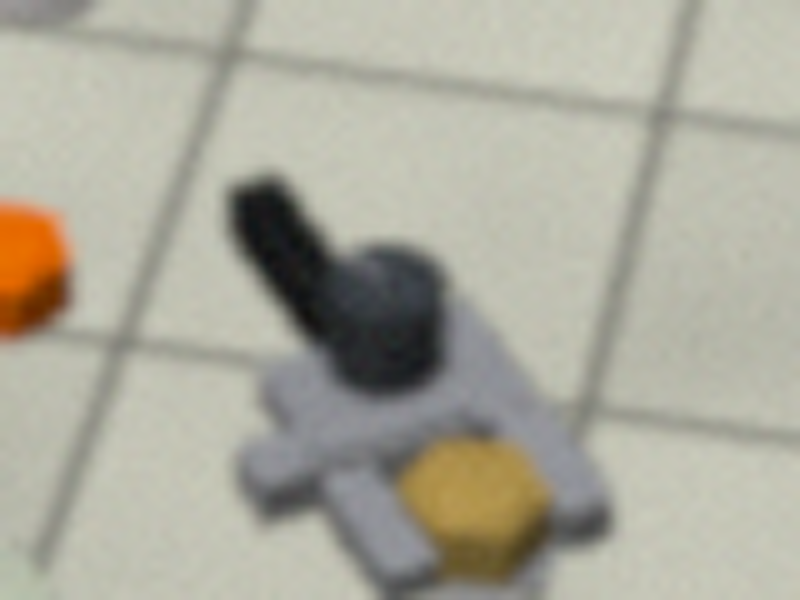

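```bash
python3 - <<'E'
from h import *
t=snap("top")
f=lambda p:((p[0]+.5)/10-.5+265,(p[1]+.5)/10-.5+145)
print(onz(t,*f((437,328)),.066),onz(t,*f((435,328)),.066))
h=np.radians(127.4);print(np.array([.5735,.1171])-.068*np.array([np.cos(h),np.sin(h)]))
delta((.6145,.0622,.1),40)
E
```

```text
[0.61411975 0.06194605 0.066     ] [0.61412715 0.06248778 0.066     ]
[0.61480156 0.06307981]
t 33.3 tcp [ 0.5753 -0.2685  0.1527] yh 20.46 q [-6.130e-01  6.070e-01  1.459e+00  1.000e-03  1.077e+00 -9.700e-01] F [0.7 0.5 0.7] M [-0.048 -0.069  0.038] gap 1.001
offset [296.1 152.4  53.2] ang [ -0.03  -0.13 -19.54]
```

```bash
python3 -m crank '[{"grip":0,"offset":[40,20,0],"angular":[0,0,-5]},{"grip":0,"offset":[80,41,0],"angular":[0,0,-10]},{"grip":0,"offset":[120,62,0],"angular":[0,0,-15]},{"grip":0,"offset":[160,82,0],"angular":[0,0,-19.5]},{"grip":0,"offset":[200,103,10],"angular":[0,0,-19.5]},{"grip":0,"offset":[240,124,25],"angular":[0,0,-19.5]},{"grip":0,"offset":[275,142,40],"angular":[0,0,-19.5]},{"grip":0,"offset":[296,152,53],"angular":[0,0,-19.5]},{"grip":0,"offset":[296,152,53],"angular":[0,0,-19.5]},{"grip":0,"offset":[296,152,53],"angular":[0,0,-19.5]}]'; python3 -c "
from h import *
delta((.6143,.0625,.010),40)
s=snap('side');delta((.6143,.0625,.010),40)"
```

```text
t: 34.3
tcp_pos: [0.6142, 0.062, 0.1003]
tool_rot: [0.422, 0.907, -0.0, -0.0]
force: [0.3, -0.3, 0.3]
finger_gap: 0.997
t 34.3 tcp [0.6142 0.062  0.1003] yh 40.11 q [-0.08   0.655  1.545 -0.     0.943 -0.78 ] F [ 0.3 -0.3  0.3] M [-0.019  0.008  0.037] gap 0.997
offset [ 0.3  0.4 90.3] ang [-0.06 -0.03  0.11]
t 34.35 tcp [0.6149 0.0609 0.1008] yh 40.0 q [-8.200e-02  6.540e-01  1.545e+00 -1.000e-03  9.430e-01 -7.800e-01] F [-0.1  1.2  0.7] M [-0.031 -0.025 -0.018] gap 1.001
offset [ 1.7  0.6 90.8] ang [-0.01  0.03  0.  ]
```

```bash
python3 -m crank '[{"grip":0,"offset":[1,0.5,40],"angular":[0,0,0]},{"grip":0,"offset":[1,0.5,70],"angular":[0,0,0]},{"grip":0,"offset":[1,0.5,84],"angular":[0,0,0]},{"grip":0,"offset":[1,0.5,90],"angular":[0,0,0]},{"grip":0,"offset":[1,0.5,90],"angular":[0,0,0]},{"grip":0.3,"offset":[1,0.5,90],"angular":[0,0,0]},{"grip":0.5,"offset":[1,0.5,90],"angular":[0,0,0]},{"grip":1,"offset":[1,0.5,90],"angular":[0,0,0]},{"grip":1,"offset":[1,0.5,90],"angular":[0,0,0]},{"grip":1,"offset":[1,0.5,90],"angular":[0,0,0]}]' 20; for i in 1 2; do python3 -m crank '[{"grip":1,"offset":[0,0,0],"angular":[0,0,0]}]' 40 >/dev/null; python3 -c "
from h import *
delta((.6143,.0625,.010),40)"; done
```

```text
t: 35.35
tcp_pos: [0.6168, 0.062, 0.0122]
tool_rot: [0.424, 0.906, 0.001, 0.002]
force: [1.6, 2.5, 5.8]
finger_gap: 0.464
t 35.45 tcp [0.6168 0.062  0.0123] yh 39.88 q [-8.000e-02  7.860e-01  1.581e+00  1.000e-03  7.690e-01 -7.770e-01] F [0.9 3.3 6.4] M [ 0.425 -0.253 -0.094] gap 0.457
offset [ 2.  -1.6  2.3] ang [ 0.23  0.16 -0.12]
t 35.55 tcp [0.6168 0.062  0.0123] yh 39.87 q [-8.000e-02  7.860e-01  1.581e+00  1.000e-03  7.690e-01 -7.770e-01] F [2.1 3.3 6.1] M [ 0.452 -0.213 -0.131] gap 0.456
offset [ 2.  -1.6  2.3] ang [ 0.23  0.16 -0.13]
```

```bash
python3 -m crank '[{"grip":1,"offset":[0,1.5,0],"angular":[0,0,1]},{"grip":1,"offset":[0,3,0],"angular":[0,0,2]},{"grip":1,"offset":[0,3,0],"angular":[0,0,3]},{"grip":1,"offset":[0,3,0],"angular":[0,0,3]}]' 40 >/dev/null; python3 -c "
from h import *
delta((.6143,.0625,.010),40)"; python3 -m crank '[{"grip":1,"offset":[0,1,0],"angular":[0,0,1]},{"grip":1,"offset":[0,1,0],"angular":[0,0,2]},{"grip":1,"offset":[0,1,0],"angular":[0,0,2]}]' 40 >/dev/null; python3 -c "
from h import *
delta((.6143,.0625,.010),40)"
```

```text
t 35.95 tcp [0.6168 0.0621 0.0122] yh 37.01 q [-0.079  0.787  1.577 -0.003  0.777 -0.722] F [-3.1 -3.8  9.7] M [-0.317  0.213  0.175] gap 0.454
offset [ 1.8 -1.7  2.2] ang [-0.08  0.1  -2.99]
t 36.25 tcp [0.6168 0.0621 0.0123] yh 35.05 q [-0.078  0.788  1.576 -0.005  0.78  -0.686] F [-2.9 -5.1 10.5] M [-0.613  0.398  0.218] gap 0.454
offset [ 1.7 -1.8  2.3] ang [-0.19  0.08 -4.95]
```

```bash
python3 -m crank '[{"grip":1,"offset":[0,0,0],"angular":[0,0,1.5]},{"grip":1,"offset":[0,0,0],"angular":[0,0,3]},{"grip":1,"offset":[0,0,0],"angular":[0,0,3]}]' 40 >/dev/null; for i in 1 2; do python3 -m crank '[{"grip":1,"offset":[0,0,0],"angular":[0,0,0]}]' >/dev/null; python3 -c "
from h import *
delta((.6143,.0625,.010),40)"; done
```

```text
t 36.65 tcp [0.6167 0.0621 0.0122] yh 32.08 q [-0.078  0.788  1.576 -0.005  0.78  -0.634] F [-4.5 -4.9 10.8] M [-0.584  0.417  0.311] gap 0.459
offset [ 1.6 -1.8  2.2] ang [-0.19  0.09 -7.92]
t 36.75 tcp [0.6167 0.0621 0.0122] yh 32.08 q [-0.078  0.788  1.576 -0.005  0.78  -0.635] F [-5.  -4.2 10.9] M [-0.623  0.376  0.303] gap 0.457
offset [ 1.6 -1.9  2.2] ang [-0.19  0.09 -7.92]
```

```bash
python3 -m crank '[{"grip":1,"offset":[0,0,0],"angular":[0,0,1.5]},{"grip":1,"offset":[0,0,0],"angular":[0,0,2.5]},{"grip":1,"offset":[0,0,0],"angular":[0,0,2.5]}]' 40 >/dev/null; for i in 1 2; do python3 -m crank '[{"grip":1,"offset":[0,0,0],"angular":[0,0,0]}]' >/dev/null; python3 -c "
from h import *
delta((.6143,.0625,.010),40)"; done
```

```text
t 37.15 tcp [0.6168 0.0621 0.0122] yh 29.63 q [-0.078  0.788  1.576 -0.005  0.779 -0.591] F [-4.8 -3.9 10.8] M [-0.593  0.352  0.521] gap 0.458
offset [ 1.6 -2.   2.2] ang [ -0.19   0.11 -10.37]
t 37.25 tcp [0.6167 0.0621 0.0122] yh 29.63 q [-0.078  0.788  1.576 -0.005  0.78  -0.591] F [-4.6 -4.9  9.8] M [-0.616  0.335  0.457] gap 0.459
offset [ 1.5 -1.9  2.2] ang [ -0.19   0.1  -10.37]
```

```bash
python3 -m crank '[{"grip":0.4,"offset":[0,-2,0],"angular":[0,0,-2]},{"grip":0.2,"offset":[0,-3,0],"angular":[0,0,-3]},{"grip":0,"offset":[0,-2,0],"angular":[0,0,-3]},{"grip":0,"offset":[0,-2,-35],"angular":[0,0,-3]},{"grip":0,"offset":[0,-2,-80],"angular":[0,0,0]},{"grip":0,"offset":[0,-2,-120],"angular":[0,0,0]},{"grip":0,"offset":[0,-2,-150],"angular":[0,0,0]},{"grip":0,"offset":[-40,-30,-150],"angular":[0,0,0]},{"grip":0,"offset":[-80,-60,-150],"angular":[0,0,0]},{"grip":0,"offset":[-80,-60,-150],"angular":[0,0,0]}]' 20; python3 -c "
from h import *
delta((.58,-.27,.16),20)"
```

```text
t: 38.25
tcp_pos: [0.6046, -0.0408, 0.1609]
tool_rot: [0.507, 0.862, -0.001, 0.001]
force: [0.3, 0.6, -0.3]
finger_gap: 1.001
t 38.25 tcp [ 0.6046 -0.0408  0.1609] yh 29.07 q [-0.25   0.56   1.531 -0.003  1.049 -0.756] F [ 0.3  0.6 -0.3] M [-0.019 -0.018  0.019] gap 1.001
offset [-188.4 -132.9    1.5] ang [-0.05  0.15  9.07]
```

```bash
python3 -m crank '[{"grip":0,"offset":[-35,-25,0],"angular":[0,0,3]},{"grip":0,"offset":[-70,-50,0],"angular":[0,0,6]},{"grip":0,"offset":[-105,-75,0],"angular":[0,0,9]},{"grip":0,"offset":[-140,-100,0],"angular":[0,0,9]},{"grip":0,"offset":[-175,-124,0],"angular":[0,0,9]},{"grip":0,"offset":[-188,-133,0],"angular":[0,0,9]},{"grip":0,"offset":[-188,-133,0],"angular":[0,0,9]}]'; python3 m.py E; python3 -c "
from h import *
t=snap('top');cv2.imwrite('pics/E_f.png',t['pixels'][:,:,::-1])"
```

```text
t: 38.95
tcp_pos: [0.5809, -0.2662, 0.1601]
tool_rot: [0.572, 0.82, 0.0, -0.0]
force: [0.7, 1.5, -0.7]
finger_gap: 0.998
wrench heading [0.6389251  0.02889868] [ 0.67328377 -0.01667493] 127.01322380395355
[[0.5736 0.1172 6.9574 0.7111]
 [0.5736 0.1171 7.0617 0.7005]
 [0.5735 0.1171 7.085  0.6891]
 [0.5735 0.117  7.0642 0.6513]]
[[0.5736 0.1171 6.9834 0.701 ]
 [0.5736 0.1171 7.1139 0.6927]
 [0.5735 0.117  7.1122 0.6891]
 [0.5735 0.1169 6.9963 0.6516]] 39.1
```

View pics/E_top.png

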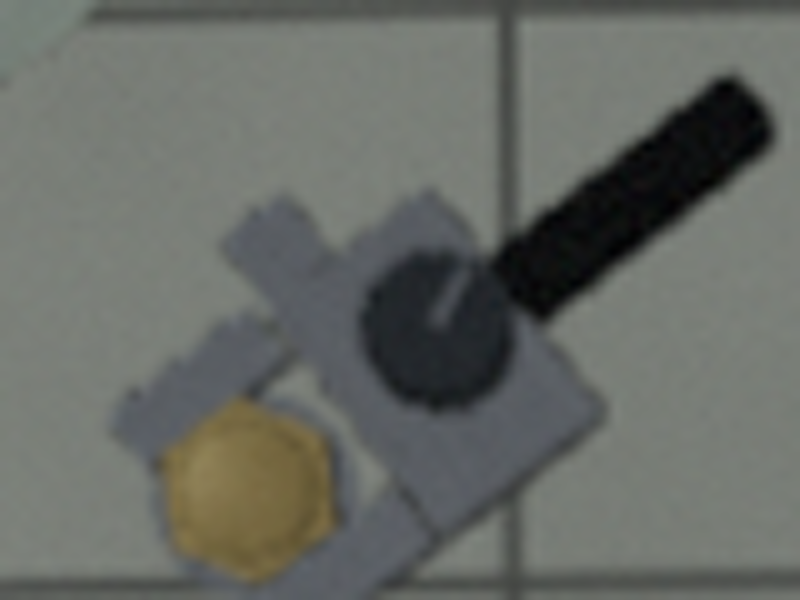

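View pics/E_f.png

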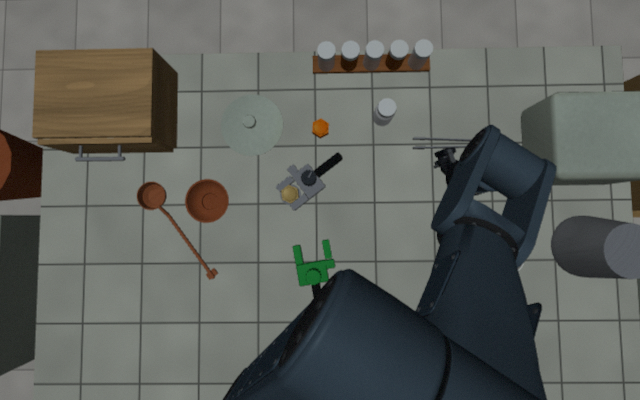

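View pics/E_side.png

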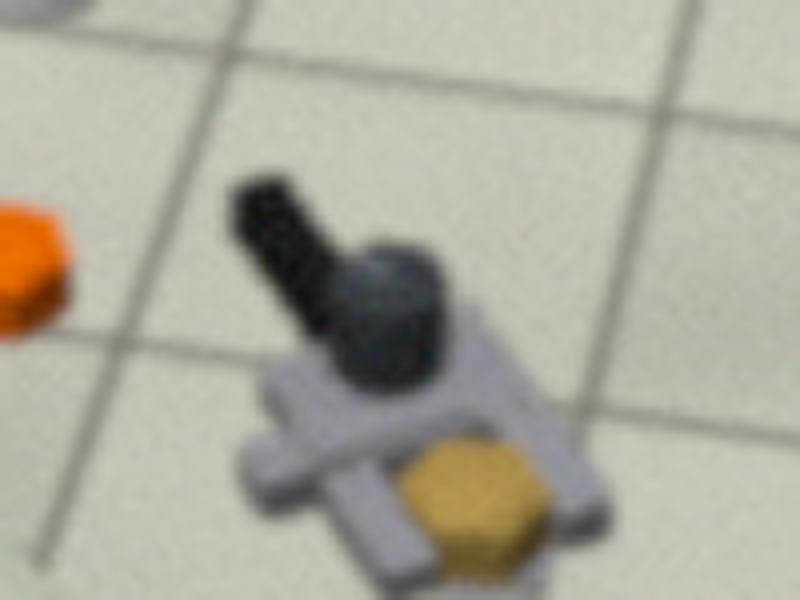

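```bash
python3 -c "
from station import manip
print(manip.sign_off())"
```

```text
the job is handed in; nothing more can be done
None
```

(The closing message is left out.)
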